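Put the bench tools back in their own recesses of the tool tray

ROBOT

A 6-joint arm with a two-finger parallel gripper is mounted at the origin on a cart in front of the work surface, level with it; the furniture and walls round the work are solid. World frame = base frame: x ahead of the robot, y to its left, z up, the work surface at z = 0. Lengths are in m, angles in rad, forces in N, time in s.
With the tool pointing down it reaches from about 0.35 to 0.875 m from the base axis. Payload 4.2 kg.
Tool frame: the origin (TCP) lies midway between the tips of the shut fingers; the grasp point (between the pads) lies r.grip_point_offset behind it (r.grip_point_offset is the distance from the TCP to the grasp point, in m); z points along the fingers, y is the line along which they close (so a half turn about z gives the same grasp; the last joint's range is limited). The gripper opens to 87 mm and grips with 3 to 60 N. Pads are 19 mm wide; open, the fingers measure 117 mm over their backs; the gripper's body (75 mm by 190 mm) begins 51 mm behind the grasp point.
Start: joints at [-0.866, 0.385, 0.008, 0, -1.194, -0.259], TCP at [0.269, -0.564, 0.223] pointing down, gripper open.
Joint ranges: [-3.14, 3.14], [-1.21, 2.06], [-1.07, 1.41], [-3.16, 2.05], [-2.99, -0.16], [-3.1, 3.1]. Speed limits (rad/s): [2.79, 2.79, 3.14, 3.14, 3.14, 3.14].

INTERFACE

Orientations are given as a unit quaternion [w, x, y, z].
In Python, from bench import r, eyes, status gives the robot as it stands (r), with the cameras (eyes) and the readings (status).
- The arm moves only by the shell command python3 nudge.py 'ROWS' [FORCE]. ROWS is a JSON list of rows, 1 to 5 of them, each of 7 numbers: a rotation vector rx, ry, rz in rad, then dx, dy, dz in m, then the finger opening in m; each row is the pose to reach, as a shift and turn from the pose commanded when the command began, along the tool's axes at that moment; what a row does not reach only later rows make up. A row lasts 1/8 s, in which the tool goes at most 0.0625 m and 0.188 rad, less where a joint would pass 70% of its speed; a pose out of reach is approached as far as the arm can. The fingers move at their own pace and stop on an object; FORCE is the grip in N (left out, the last holds). Time passes only in rows, so rows that do not move let the fingers close. It prints the time, the measured TCP pose, the force, the opening and the grip force at its end.
- status.observe(): the state, without advancing time (a new reading comes with each control period).
- eyes.capture(name): name is "scene" or "top" or "wrist"; returns a dict with "frame" (384x512x3 uint8, red, green, blue), "depth" (384x512 float32, m along the optical axis (not along the pixel's ray), 0 where there is no reading), "mtx" (3x3 intrinsics, pixels), "extrinsics" (4x4, takes a point from camera to world coordinates); the wrist camera has in their place "tool_from_camera" (4x4, takes a point from camera to tool coordinates, whose origin is the TCP and whose axes are the flange's). Camera axes: x right, y down, z forward; pixel columns grow to the right and rows downward; lengths in m; the calibration is good to about 2 mm. A picture is of the moment at which its call begins: read the wrist's pose just before it.
- r.sign_off(): hands the job in; it is judged then, once.
The state is a dict: "clock": time; "joint_positions": joint angles; "qd": joint speeds; "joint_torque": joint torques, N m; "tcp_pos": TCP position; "eef_rot": TCP orientation; "force": force on the tool from outside, world axes, zero at the start; "wrist_torque": the same for the moment, N m; "finger_gap": finger opening in m; "finger_force": force on a finger pad.
Only numpy, scipy, OpenCV 4.12 (cv2) and the standard library are available. Lean on these libraries where they do the work, as an engineer would, in place of code of your own. Each camera call takes 0.05 s, during which the arm holds its last target. There are 200 camera calls.

TASK

End of shift, and the tool count is due: put the probe thermometer, the marker pen, the round cutter and the kitchen timer back into the tool tray, each in the recess of the foam insert cut for it and right down on the yellow bottom, lying or standing as it does now. Leave the jam jar and the spice jar where they stand.

Things in the scene. Friction and masses are not known exactly. Their poses are not given: they have to be found in the camera images.
- thermometer: digital probe thermometer lying flat, 22x158x14 mm: a black body (22 wide, 30 long, 14 high; its centre at local y = +64 mm) with a thin steel probe (4 mm, axis 7 mm up) along local -y to y = -79. Origin: centre of the whole length, at the underside; z up. 0.04 kg, balance point at y = +54 mm: grasp the body across x.
- marker: white marker pen with a blue cap, lying: 135 mm long along its y, 17 mm wide (x), 16 mm high. Origin: middle of its length, at the underside; z up. 15 g. Either way round fits its recess. (Between the tools and the tray stands a fixed scale with a pastry on it, 0.20 m high in all: carry over it.)
- cutter: plain steel ring cutter, standing: outer diameter 57 mm, 30 mm high, open through, thin wall. Origin: ring axis at the underside; z up. 50 g; can be gripped across the outside. (Right of the tray, from y = -0.48 m on, stands a trolley with pastries up to 0.35 m high.)
- timer: round kitchen timer, red drum over a white base, standing: diameter 68 mm, 55 mm high. Origin: axis at the underside; z up. 0.16 kg. Gripped across its diameter; nothing of it turns here.
- nest_thermometer: blue foam insert, 83 (x) x 185 (y) x 18 mm, fixed in the tray. Recess 12 mm deep, yellow bottom 6 mm above the origin: probe slot 16 wide from y = -86 to +40, then a finger cut over the whole width from y = +40 to +87, where the body lies. Origin: centre of the insert's underside (2 mm above the table), z up. Thermometer home: same origin in x, y and same yaw, underside on the bottom.
- nest_marker: blue foam insert, 83 (x) x 185 (y) x 18 mm, fixed in the tray. Recess 12 mm deep, yellow bottom 6 mm above the origin: straight slot 28 wide, 147 long along y, crossed in its middle by a finger cut 48 mm long (y) over the whole width. Origin: centre of the insert's underside (2 mm above the table), z up. Marker home: centred, along y.
- nest_cutter: blue foam insert, 83 (x) x 185 (y) x 18 mm, fixed in the tray. Round well 67 mm across at its centre, 12 mm deep, yellow bottom 6 mm above the origin; two small piping nozzles (42 mm high, 29 mm wide) are fixed on it at y = -66 and +66. Origin: centre of the insert's underside (2 mm above the table), z up. Cutter home: standing in the well.
- nest_timer: blue foam insert, 83 (x) x 185 (y) x 18 mm, fixed in the tray. Round well 76 mm across at its centre, 12 mm deep, yellow bottom 6 mm above the origin; no nozzles on it. Origin: centre of the insert's underside (2 mm above the table), z up. Timer home: standing in the well.
- jam_jar: jar of red jam with a yellow lid, 71 mm across, 110 mm high, loose, 0.45 kg; origin at the underside's centre. To be left alone.
- spice_jar: small spice jar with a dark lid, 44 mm across, 105 mm high, loose, 0.11 kg, beyond the tray; origin at the underside's centre. To be left alone.

How it is judged:
By the outcome, as a careful person would: the job done as asked, in the order asked, and still so for the second after the job is handed in, with the robot touching nothing.
It also fails if it takes over 125 s, if anything falls off the work surface, if the arm or the gripper's body presses on something with over 40 N, if the wrist force passes 120 N, or if a joint passes its speed limit or range.

## Working session

There is one attempt and no reset: what is moved stays moved. The work goes in short steps, Python scripts to look and compute and a shell command to move; the robot and the scene stay as the last step left them, time stands still between calls to the robot, and variables do not carry over. Pictures are saved under pics/ and viewed, at most 14 in all, crops included, and the job is handed in when it is done.

```bash
ls; mkdir -p pics; cat > h.py <<'E'
import numpy as np,cv2
from bench import r, eyes, status
from scipy.spatial.transform import Rotation as R
def rot(q): return R.from_quat([q[1],q[2],q[3],q[0]])
def cap(n,f=None):
    o=status.observe(); c=eyes.capture(n)
    if n=='wrist':
        T=np.eye(4);T[:3,:3]=rot(o['eef_rot']).as_matrix();T[:3,3]=o['tcp_pos'];c['extrinsics']=T@c['tool_from_camera']
    if f: cv2.imwrite('pics/'+f,c['frame'][:,:,::-1]); np.savez('pics/'+f[:-4],**{k:c[k] for k in('frame','depth','mtx','extrinsics')})
    return c
def W(c,u,v,z=None):
    d=np.linalg.inv(c['mtx'])@[u,v,1]; E=c['extrinsics']
    if z is None: s=c['depth'][int(round(v)),int(round(u))]
    else: s=(z-E[2,3])/(E[:3,:3]@d)[2]
    return E[:3,:3]@(d*s)+E[:3,3]
def load(f): return dict(np.load('pics/'+f+'.npz'))
def cloud(c):
    v,u=np.mgrid[:384,:512];d=c['depth'];P=np.stack([u*d,v*d,d],-1)@np.linalg.inv(c['mtx']).T
    return P@c['extrinsics'][:3,:3].T+c['extrinsics'][:3,3]
E
python3 - <<'E'
from h import *
o=status.observe();print({k:np.round(v,3) for k,v in o.items()},r.grip_point_offset)
for n in('scene','top'):
    c=cap(n,n+'0.png');print(n,np.round(c['extrinsics'],3).tolist(),c['mtx'].tolist())
a=[cv2.resize(cv2.imread(f'pics/{n}0.png'),(800,600)) for n in('scene','top')]
cv2.imwrite('pics/s.png',a[0]);cv2.imwrite('pics/t.png',a[1])
E
```

```text
bench.py
nudge.py
pics
{'clock': np.float64(0.0), 'joint_positions': array([-0.866,  0.386,  0.007, -0.   , -1.194, -0.259]), 'qd': array([ 0.   , -0.001, -0.002,  0.   ,  0.001,  0.001]), 'joint_torque': array([-0.0000e+00, -3.9066e+01,  1.8740e+01,  4.2200e+00,  1.1000e-02,
       -0.0000e+00]), 'tcp_pos': array([ 0.269, -0.563,  0.221]), 'eef_rot': array([-0.   , -0.221,  0.975,  0.001]), 'force': array([ 0.022, -0.314,  0.467]), 'wrist_torque': array([-0.029, -0.026,  0.002]), 'finger_force': np.float64(0.0), 'finger_gap': np.float64(0.087)} 0.0187
scene [[0.234, -0.676, 0.699, -0.522], [-0.972, -0.154, 0.177, -0.261], [-0.013, -0.721, -0.693, 1.113], [0.0, 0.0, 0.0, 1.0]] [[490.45891266043753, 0.0, 258.1285421668148], [0.0, 490.45891266043753, 192.6236547110251], [0.0, 0.0, 1.0]]
top [[0.018, -0.981, 0.195, 0.356], [-0.999, -0.023, -0.025, 0.029], [0.029, -0.194, -0.981, 1.074], [0.0, 0.0, 0.0, 1.0]] [[372.7667211226153, 0.0, 256.7316495170513], [0.0, 372.7667211226153, 189.0312994671463], [0.0, 0.0, 1.0]]
```

View pics/t.png

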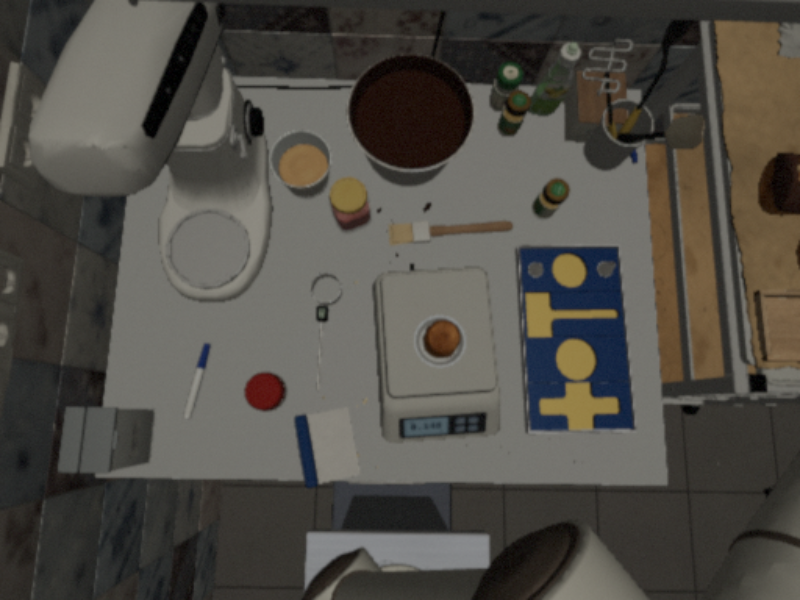

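View pics/s.png

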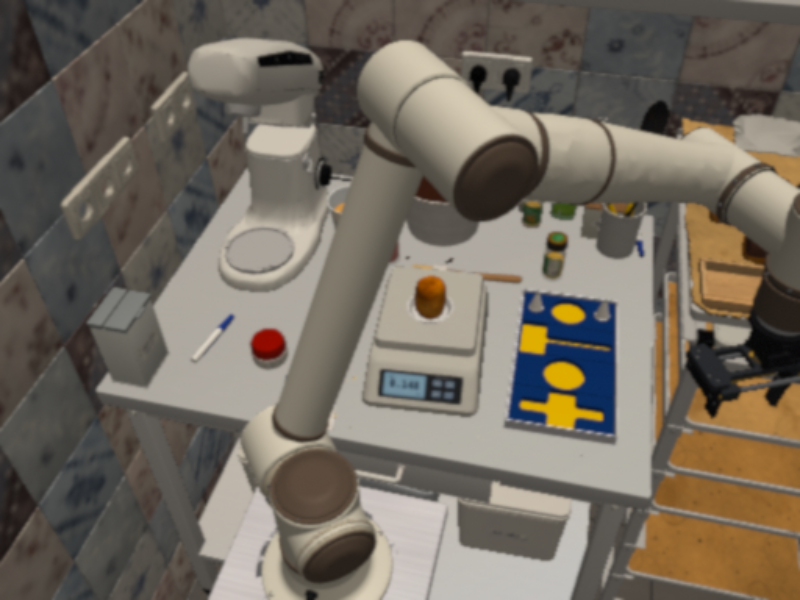

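The top view shows the thermometer (body 320,313; tip 318,388), marker (207,345 to 187,417), cutter (327,290) and timer (265,391). The nests run from far to near: cutter (569,270), thermometer (572,315), timer (576,360), marker (579,407). The spice jar is at (555,195). The scene view agrees.

```bash
python3 - <<'E'
from h import *
c=load('top0');P=cloud(c);f=c['frame'].astype(int);s=1.5625
for n,u,v in [('thb',321,313),('probe',320,385),('mkcap',206,350),('mkend',188,412),('timer',265,391),('jam',350,190),('spice',557,187),('bowl',440,335),('trayTL',519,248),('trayTR',618,247),('trayBR',632,431),('trayBL',528,432),('trolley',790,330),('drawer',690,230),('noz1',536,268),('noz2',605,268)]:
    print(n,np.round(P[int(v/s),int(u/s)],3))
R_,G,B=f[...,0],f[...,1],f[...,2]
roi=np.zeros(R_.shape,bool);roi[155:280,325:410]=1
y=((R_>150)&(G>120)&(B<110)&roi).astype(np.uint8)
n,l,st,ct=cv2.connectedComponentsWithStats(y)
for i in range(1,n):
    if st[i,4]>30:
        q=P[l==i];print('yellow',st[i],np.round(ct[i]*s),'z',np.round(np.median(q[:,2]),4),'world',np.round(W(c,*ct[i],0.008),4))
b=((B>90)&(R_<60)&roi)|(y>0)
cn=max(cv2.findContours(b.astype(np.uint8),0,2)[0],key=cv2.contourArea);bx=cv2.boxPoints(cv2.minAreaRect(cn))
for p in bx: print('foam corner',np.round(W(c,*p,0.02),4))
red=(R_>110)&(G<50)&(B<60);red[:, :150]=0;red[:,190:]=0;red[:220]=0
m=np.argwhere(red).mean(0);print('timer',W(c,m[1],m[0],0.055),np.median(P[red][:,2]))
a=cv2.imread('pics/top0.png');cv2.imwrite('pics/tc.png',cv2.resize(a[170:275,110:225],None,fx=5.5,fy=5.5,interpolation=2))
E
```

```text
thb [0.53  0.15  0.014]
probe [ 0.4    0.149 -0.002]
mkcap [0.457 0.355 0.012]
mkend [0.349 0.376 0.015]
timer [0.385 0.235 0.056]
jam [0.736 0.098 0.105]
spice [ 0.751 -0.267  0.107]
bowl [ 0.473 -0.053  0.18 ]
trayTL [ 0.663 -0.218  0.022]
trayTR [ 0.667 -0.405  0.023]
trayBR [ 0.33  -0.417  0.011]
trayBL [ 0.324 -0.226  0.017]
trolley [ 0.481 -0.556  0.251]
drawer [ 0.72  -0.57  -0.021]
noz1 [ 0.617 -0.242  0.049]
noz2 [ 0.62  -0.369  0.048]
yellow [338 189  16  26 297] [538. 316.] z 0.0066 world [ 0.5347 -0.2542  0.008 ]
yellow [357 219  21  22 231] [571. 359.] z 0.0067 world [ 0.4552 -0.3134  0.008 ]
yellow [347 247  30  26 306] [568. 405.] z 0.0069 world [ 0.3723 -0.3042  0.008 ]
foam corner [ 0.5703 -0.2336  0.02  ]
foam corner [ 0.5713 -0.2774  0.02  ]
foam corner [ 0.4982 -0.2751  0.02  ]
foam corner [ 0.4972 -0.2318  0.02  ]
timer [nan nan nan] nan<stdin>:16: RuntimeWarning: Mean of empty slice.
  ret = um.true_divide(
  return _methods._mean(a, axis=axis, dtype=dtype,
  ret = ret.dtype.type(ret / rcount)
```

View pics/tc.png

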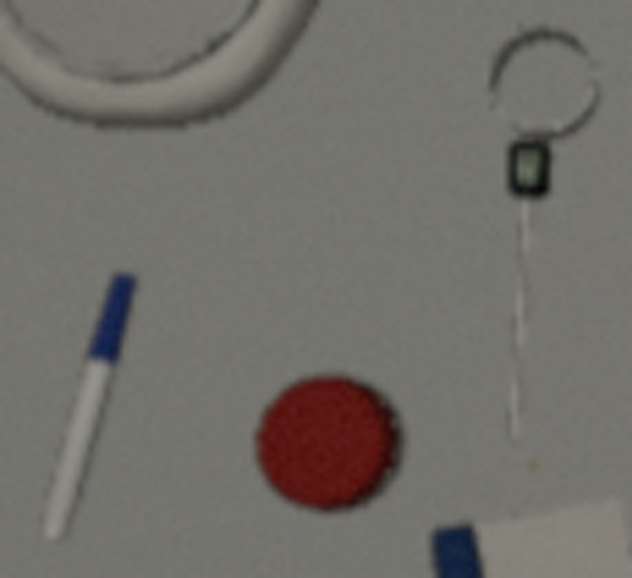

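The crop (offset 110,170, scale 5.5) shows:
- **Thermometer:** body centre (529,168), probe tip (514,436).
- **Marker:** ends at (124,276) and (55,537).
- **Timer:** top centre (327,442).
- **Cutter:** centre about (545,83), nearly touching the thermometer body.

Next I go over with the tool squared to the world, so the wrist camera can measure.

```bash
cat >> h.py <<'E'
def to(x,y,z,phi=None):
    o=status.observe();Rm=rot(o['eef_rot']);p=np.array(o['tcp_pos'])
    cur=np.arctan2(*Rm.as_matrix()[1::-1,0])
    d=Rm.inv().apply(np.array([x,y,z])-p)
    # target: pointing straight down, tool x at angle phi
    ph=cur if phi is None else phi
    Rt=R.from_euler('z',ph)*R.from_euler('x',np.pi)
    print('now',np.round(p,4),'phi %.3f'%cur,'-> rotvec',np.round((Rm.inv()*Rt).as_rotvec(),3),'d',np.round(d,4),'rows>=%.1f'%max(np.linalg.norm(d)/.0625,np.linalg.norm((Rm.inv()*Rt).as_rotvec())/.188), 'force',np.round(o['force'],1))
E
python3 - <<'E'
from h import *
c=load('top0');q=lambda x,y,z:np.round(W(c,110+x/5.5-.5+.5/5.5,170+y/5.5-.5+.5/5.5,z),4)
print('body',q(529,168,.014),'tip',q(514,436,.007),'m',q(124,276,.01),q(55,537,.01),'timer',q(327,442,.055),'cut',q(545,83,.015))
P=cloud(c);m=(P[...,2]>.06)&(P[...,2]<.25)&(P[...,0]<.62)&(P[...,0]>.2)&(abs(P[...,1])<.3)
q=P[m];print('scale',q.min(0),q.max(0)); 
for z in(.06,.1,.14,.16): print(z,q[q[:,2]>z].min(0)[:2],q[q[:,2]>z].max(0)[:2])
to(.45,.17,.33,-np.pi)
E
```

```text
body [0.5298 0.1478 0.014 ] tip [0.3918 0.1501 0.007 ] m [0.4693 0.3537 0.01  ] [0.3371 0.3773 0.01  ] timer [0.3855 0.2353 0.055 ] cut [0.5751 0.1413 0.015 ]
scale [ 0.3270848  -0.16711169  0.06004593] [0.60694054 0.05289673 0.18614454]
0.06 [ 0.3270848  -0.16711169] [0.60694054 0.05289673]
0.1 [ 0.37775297 -0.15450553] [0.59419845 0.04143824]
0.14 [ 0.43969032 -0.08627786] [ 0.49716975 -0.02900292]
0.16 [ 0.44072747 -0.08627786] [ 0.49716975 -0.03017976]
now [ 0.2693 -0.5634  0.2216] phi -2.696 -> rotvec [ 0.002 -0.001  0.446] d [-0.4792  0.5841 -0.1073] rows>=12.2 force [-0.2 -0.1 -0.1]
```

```bash
python3 nudge.py '[[0,0,0.15,0,0,-0.05,0.06],[0,0,0.3,0,0,-0.1,0.06],[0.002,-0.001,0.446,0,0,-0.107,0.06],[0.002,-0.001,0.446,0,0,-0.107,0.06]]'
python3 nudge.py '[[0,0,0,-0.015,0.06,0,0.06],[0,0,0,-0.03,0.12,0,0.06],[0,0,0,-0.045,0.18,0,0.06],[0,0,0,-0.06,0.24,0,0.06],[0,0,0,-0.075,0.3,0,0.06]]'
python3 nudge.py '[[0,0,0,-0.015,0.06,0,0.06],[0,0,0,-0.03,0.12,0,0.06],[0,0,0,-0.045,0.18,0,0.06],[0,0,0,-0.06,0.24,0,0.06],[0,0,0,-0.075,0.3,0,0.06]]'
python3 nudge.py '[[0,0,0,-0.015,0.06,0,0.06],[0,0,0,-0.03,0.133,0,0.06],[0,0,0,-0.03,0.133,0,0.06],[0,0,0,-0.03,0.133,0,0.06]]'
python3 - <<'E'
from h import *
to(.52,.15,.2,-np.pi)
c=cap('wrist','w1.png');print(c['tool_from_camera'].round(3).tolist())
cv2.imwrite('pics/w1b.png',cv2.resize(cv2.imread('pics/w1.png'),(800,600)))
E
```

```text
clock: 0.6
tcp_pos: [0.2696, -0.5638, 0.3298]
eef_rot: [0.001, -0.001, 1.0, -0.001]
force: [-0.2, 0.2, -0.3]
finger_gap: 0.0616
finger_force: 0.0
clock: 1.23
tcp_pos: [0.3441, -0.2618, 0.3277]
eef_rot: [-0.0, -0.001, 1.0, -0.0]
force: [1.5, -0.4, -0.4]
finger_gap: 0.0597
finger_force: 0.0
clock: 1.85
tcp_pos: [0.419, 0.038, 0.3276]
eef_rot: [-0.0, -0.002, 1.0, -0.001]
force: [0.5, -0.2, 0.2]
finger_gap: 0.0599
finger_force: 0.0
clock: 2.35
tcp_pos: [0.4492, 0.1693, 0.327]
eef_rot: [-0.001, -0.001, 1.0, -0.002]
force: [-0.3, -0.0, -0.1]
finger_gap: 0.0601
finger_force: 0.0
now [0.4492 0.1693 0.327 ] phi -3.139 -> rotvec [-0.004 -0.001  0.003] d [-0.071 -0.019  0.127] rows>=2.3 force [-0.3 -0.  -0.1]
[[0.001, -0.962, -0.273, 0.076], [1.0, 0.001, 0.001, 0.001], [-0.0, -0.273, 0.962, -0.163], [0.0, 0.0, 0.0, 1.0]]
```

View pics/w1b.png

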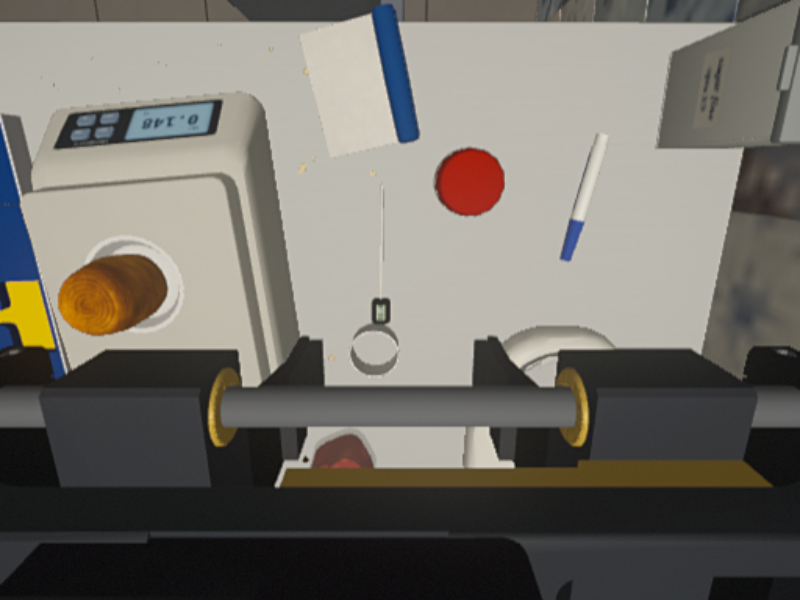

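The wrist view (800 px scale) shows the thermometer body top at (381,311) and tip at (382,184). The marker ends are at (602,134) and (566,260), the timer top is at (470,182), and the cutter rim is around (375,348).

```bash
cat >> h.py <<'E'
def ray(c,u,v):
    d=c['extrinsics'][:3,:3]@np.linalg.inv(c['mtx'])@[u,v,1];return c['extrinsics'][:3,3],d/np.linalg.norm(d)
def tri(*rs):
    A=sum(np.eye(3)-np.outer(d,d) for _,d in rs);b=sum((np.eye(3)-np.outer(d,d))@o for o,d in rs);return np.round(np.linalg.solve(A,b),4)
E
python3 - <<'E'
from h import *
c=load('top0');w=load('w1');q=lambda x,y:(110+x/5.5-.4,170+y/5.5-.4);g=lambda x,y:((x+.5)/1.5625-.5,(y+.5)/1.5625-.5)
for n,a,b,z in [('body',(529,168),(381,311),.014),('tip',(514,436),(382,184),.007),('mcap',(124,276),(566,260),.009),('mend',(55,537),(602,134),.009),('timer',(327,442),(470,182),.055)]:
    print(n,'tri',tri(ray(c,*q(*a)),ray(w,*g(*b))),'wrist@z',np.round(W(w,*g(*b),z),4),'depthz',round(W(w,*g(*b))[2],4))
P=cloud(w)
m=(P[...,2]>.008)&(P[...,2]<.05)&(abs(P[...,0]-.575)<.05)&(abs(P[...,1]-.14)<.045)&(P[...,0]>.5475)
p=P[m];print('cutter',p.min(0),p.max(0),len(p))
t=(p[:,2]>.024);k,ra=cv2.minEnclosingCircle(p[t][:,:2].astype(np.float32).reshape(-1,1,2));print(k,ra)
m=(P[...,2]>.045)&(abs(P[...,0]-.385)<.05)&(abs(P[...,1]-.235)<.05);p=P[m];print('timer',cv2.minEnclosingCircle(p[:,:2].astype(np.float32).reshape(-1,1,2)),np.median(p[:,2]))
a=cv2.imread('pics/w1.png');cv2.imwrite('pics/w1c.png',cv2.resize(a[105:250,200:300],None,fx=4,fy=4,interpolation=2))
E
```

```text
body tri [0.5314 0.1492 0.0086] wrist@z [0.5305 0.1502 0.014 ] depthz 0.0147
tip tri [ 0.3913  0.1514 -0.0055] wrist@z [0.3899 0.1519 0.007 ] depthz 0.0105
mcap tri [0.4665 0.3468 0.0334] wrist@z [0.4713 0.3565 0.009 ] depthz 0.0157
mend tri [0.3382 0.3762 0.0149] wrist@z [0.3388 0.3794 0.009 ] depthz 0.0137
timer tri [ 0.3878  0.2488 -0.0121] wrist@z [0.3861 0.2384 0.055 ] depthz 0.0556
cutter [0.54754081 0.11403743 0.00801537] [0.60375411 0.17068992 0.03195474] 352
(0.5756416916847229, 0.14214760065078735) 0.02866954170167446
timer ((0.39838677644729614, 0.22774635255336761), 0.050696250051259995) 0.4225470128786628
```

View pics/w1c.png

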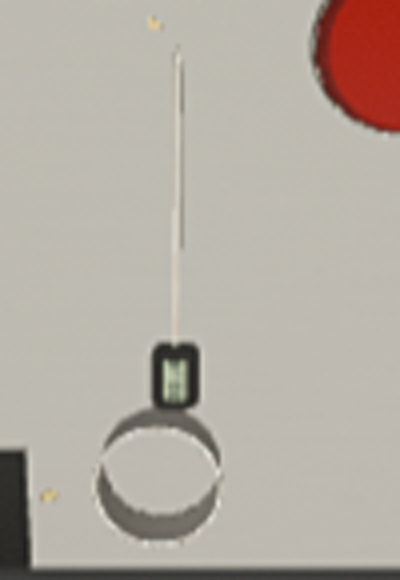

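The crop shows the body ending right at the ring, and the body and ring sit where I computed them. So I grasp at x=0.526, y=0.1495, across y.

```bash
python3 nudge.py '[[0,0,0.01,-0.02,-0.006,0.055,0.045],[0,0,0.01,-0.04,-0.012,0.11,0.045],[0,0,0.01,-0.06,-0.018,0.165,0.045],[0,0,0.01,-0.077,-0.02,0.22,0.045],[0,0,0.01,-0.077,-0.02,0.267,0.045]]'
python3 nudge.py '[[0,0,0,0,0,0,0.045],[0,0,0,0,0,0,0.045]]'
python3 - <<'E'
from h import *
to(.526,.1495,.005,-np.pi-.014)
cap('wrist','w2.png');cv2.imwrite('pics/w2b.png',cv2.resize(cv2.imread('pics/w2.png'),(800,600)))
E
```

```text
clock: 3.02
tcp_pos: [0.5274, 0.1462, 0.06]
eef_rot: [0.001, 0.006, 1.0, -0.001]
force: [-0.0, -0.9, 0.2]
finger_gap: 0.0452
finger_force: 0.0
clock: 3.28
tcp_pos: [0.5282, 0.1483, 0.0638]
eef_rot: [0.002, 0.005, 1.0, -0.0]
force: [-0.1, -0.2, 0.4]
finger_gap: 0.0452
finger_force: 0.0
now [0.5282 0.1483 0.0638] phi 3.131 -> rotvec [-0.001  0.004  0.004] d [0.0025 0.0012 0.0587] rows>=0.9 force [-0.1 -0.2  0.4]
```

View pics/w2b.png

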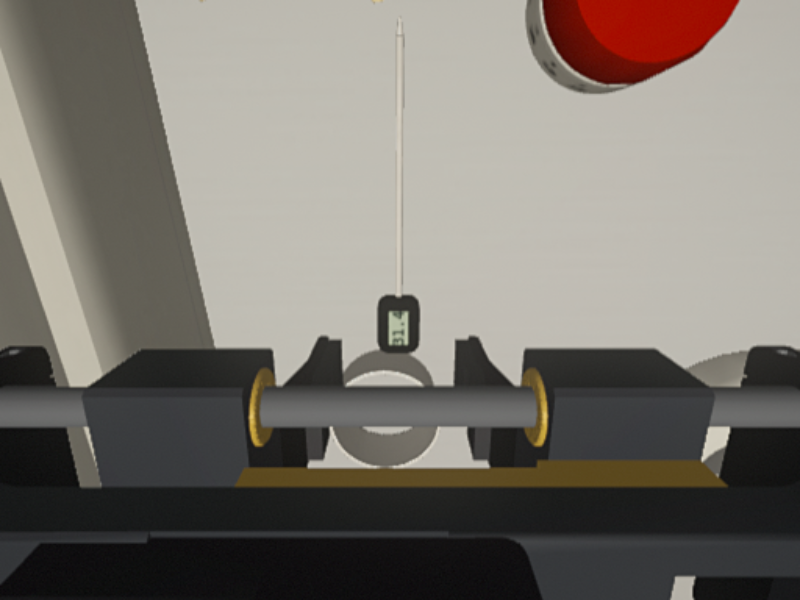

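The wrist view shows the body at (398,324), centred between the fingers. I check its position at this height before descending.

```bash
python3 - <<'E'
from h import *
w=load('w2');g=lambda x,y:((x+.5)/1.5625-.5,(y+.5)/1.5625-.5)
print(W(w,*g(398,324),.014),W(w,*g(398,324)),W(w,*g(400,19),.007),W(w,*g(398,297),.012),W(w,*g(398,353),.012))
t=load('w1');print('2-view body',tri(ray(w,*g(398,324)),ray(t,*g(381,311))),'tip',tri(ray(w,*g(400,19)),ray(t,*g(382,184))))
E
```

```text
[0.53018081 0.14939248 0.014     ] [0.52967831 0.14939747 0.01536369] [0.38970969 0.15150308 0.007     ] [0.51627448 0.14951348 0.012     ] [0.54724846 0.14924204 0.012     ]
2-view body [ 0.5355  0.1495 -0.0008] tip [0.3899 0.1517 0.0075]
```

```bash
python3 nudge.py '[[0,0,0.004,0,0.001,0.03,0.045],[0,0,0.004,0,0.001,0.054,0.045],[0,0,0.004,0,0.001,0.059,0.045],[0,0,0.004,0,0.001,0.059,0.045]]'
python3 nudge.py '[[0,0,0,0,0,0,0.01],[0,0,0,0,0,0,0.01],[0,0,0,0,0,0,0.01],[0,0,0,0,0,0,0.01]]' 15
```

```text
clock: 3.82
tcp_pos: [0.5281, 0.1501, 0.0043]
eef_rot: [0.002, 0.007, 1.0, -0.0]
force: [-1.1, -0.5, 0.1]
finger_gap: 0.0447
finger_force: 0.0
clock: 4.32
tcp_pos: [0.5273, 0.1496, 0.0031]
eef_rot: [0.001, 0.007, 1.0, -0.001]
force: [-1.1, -0.6, 2.9]
finger_gap: 0.0216
finger_force: 15.0
```

```bash
python3 nudge.py '[[0,0,0,0,0,-0.02,0.01],[0,0,0,0,0,-0.08,0.01],[0,0,0,0,0,-0.14,0.01],[0,0,0,0,0,-0.2,0.01],[0,0,0,0,0,-0.26,0.01]]'
python3 nudge.py '[[0,0,-0.18,0,0,-0.03,0.01],[0,0,-0.36,0,0,-0.03,0.01],[0,0,-0.54,0,0,-0.03,0.01],[0,0,-0.72,0,0,-0.03,0.01],[0,0,-0.9,0,0,-0.03,0.01]]'
python3 - <<'E'
from h import *
c=cap('top','top1.png');cap('scene','scene1.png')
a=cv2.imread('pics/top1.png');cv2.imwrite('pics/tr.png',cv2.resize(a[150:285,325:415],None,fx=4.4,fy=4.4,interpolation=2))
a=cv2.imread('pics/scene1.png');cv2.imwrite('pics/sr.png',cv2.resize(a[180:285,320:402],None,fx=5.5,fy=5.5,interpolation=2))
cv2.imwrite('pics/both.png',np.hstack([cv2.imread('pics/tr.png'),cv2.resize(cv2.imread('pics/sr.png'),(404,594-76+76))[:594]])) 
to(.535,-.25,.28,-np.pi/2)
E
```

```text
clock: 4.95
tcp_pos: [0.5262, 0.1497, 0.2646]
eef_rot: [0.001, 0.007, 1.0, -0.001]
force: [0.4, 0.8, -1.2]
finger_gap: 0.0217
finger_force: 15.0
clock: 5.58
tcp_pos: [0.5264, 0.1499, 0.2922]
eef_rot: [-0.0, -0.431, 0.902, -0.001]
force: [-0.4, -1.1, -0.6]
finger_gap: 0.0219
finger_force: 15.0
now [0.5264 0.1499 0.2923] phi -2.256 -> rotvec [-0.001 -0.002 -0.685] d [ 0.3042 -0.2597  0.013 ] rows>=6.4 force [ 0.5 -0.7  0.1]
```

View pics/both.png

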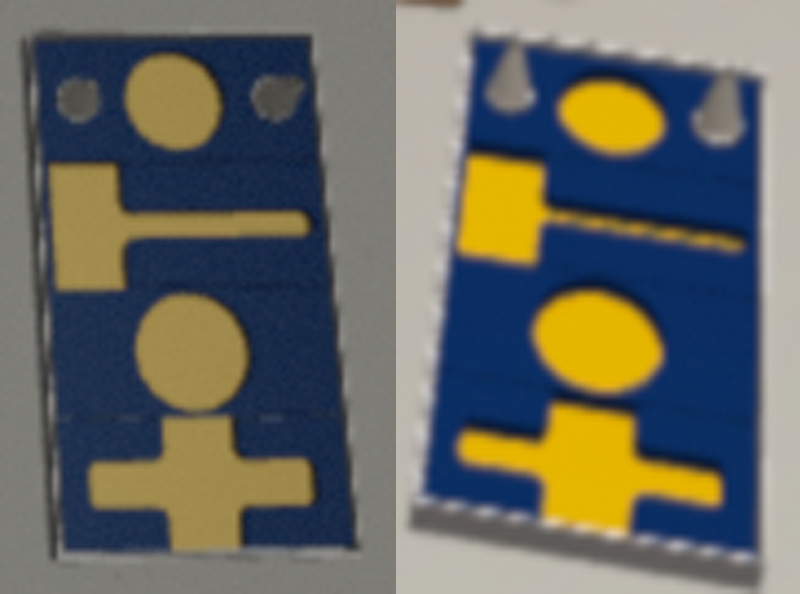

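The left panel (top, scale 4.4, offset 325,150) and the right panel (scene) show the tray. Foam corners in the left panel are (36,37), (310,37), (356,549) and (62,549). The wells there are at (173,102) and (192,352), with the marker slot from (89,486) to (315,482) and the probe slot end at (309,224).

```bash
python3 - <<'E'
from h import *
t=load('top1');s=load('scene1')
L=lambda x,y:(325+(x+.5)/4.4-.5,150+(y+.5)/4.4-.5);S=lambda x,y:(320+(x-396+.5)/4.927-.5,180+(y+.5)/5.657-.5)
for n,p in [('FL',(36,37)),('FR',(310,37)),('NR',(356,549)),('NL',(62,549))]: print(n,np.round(W(t,*L(*p),.02),4))
for n,p,q in [('cut',(173,102),(612,117)),('timer',(192,352),(598,341)),('mk L',(89,486),(457,446)),('mk R',(315,482),(723,490)),('th R',(309,224),(745,244)),('thcut',(87,227),(502,210))]:
    print(n,np.round(W(t,*L(*p),.008),4),np.round(W(s,*S(*q),.008),4),tri(ray(t,*L(*p)),ray(s,*S(*q))))
E
```

```text
FL [ 0.6631 -0.2204  0.02  ]
FR [ 0.668  -0.4062  0.02  ]
NR [ 0.3318 -0.4172  0.02  ]
NL [ 0.3286 -0.2296  0.02  ]
cut [ 0.6236 -0.3152  0.008 ] [ 0.6324 -0.3143  0.008 ] [ 0.6215 -0.313   0.0178]
timer [ 0.4555 -0.3213  0.008 ] [ 0.4639 -0.32    0.008 ] [ 0.4549 -0.3189  0.0177]
mk L [ 0.3681 -0.251   0.008 ] [ 0.3761 -0.247   0.008 ] [ 0.3678 -0.2477  0.0186]
mk R [ 0.3733 -0.3981  0.008 ] [ 0.3825 -0.3976  0.008 ] [ 0.3735 -0.3952  0.0181]
th R [ 0.5423 -0.4034  0.008 ] [ 0.553  -0.4022  0.008 ] [ 0.5406 -0.3997  0.0199]
thcut [ 0.5368 -0.2544  0.008 ] [ 0.5447 -0.2534  0.008 ] [ 0.5356 -0.2528  0.017 ]
```

Tray yaw is about +0.03 and its centre is (0.498,-0.318), so the nests are:

| Nest | x | y |
|---|---|---|
| cutter | 0.623 | -0.314 |
| thermometer | 0.5395 | -0.317 |
| timer | 0.456 | -0.3195 |
| marker | 0.372 | -0.322 |

Carrying the thermometer over.

```bash
python3 nudge.py '[[0,0,-0.14,0.045,-0.039,0,0.01],[0,0,-0.28,0.09,-0.078,0,0.01],[0,0,-0.42,0.135,-0.117,0,0.01],[0,0,-0.57,0.18,-0.156,0,0.01],[0,0,-0.715,0.225,-0.194,0,0.01]]'
python3 - <<'E'
from h import *
to(.5377,-.257,.15,-1.541)
E
```

```text
clock: 6.3
tcp_pos: [0.5343, -0.1488, 0.2931]
eef_rot: [0.0, 0.718, -0.696, 0.001]
force: [0.6, -0.2, -0.5]
finger_gap: 0.0219
finger_force: 15.0
now [ 0.5343 -0.1488  0.2931] phi -1.539 -> rotvec [-0.001 -0.002  0.002] d [0.108  0.0002 0.1433] rows>=2.9 force [ 0.6 -0.2 -0.5]
```

```bash
python3 nudge.py '[[0,0,0,0.054,0.002,0,0.01],[0,0,0,0.108,0.003,0,0.01],[0,0,0,0.108,0.003,0.06,0.01],[0,0,0,0.108,0.003,0.12,0.01],[0,0,0,0.108,0.003,0.16,0.01]]'
python3 nudge.py '[[0,0,0,0,0,0,0.01],[0,0,0,0,0,0,0.01],[0,0,0,0,0,0,0.01]]'
python3 - <<'E'
from h import *
to(.5377,-.257,.05,-1.541)
cap('wrist','w3.png');cv2.imwrite('pics/w3b.png',cv2.resize(cv2.imread('pics/w3.png'),(800,600)))
E
```

```text
clock: 6.92
tcp_pos: [0.5333, -0.2552, 0.1302]
eef_rot: [0.001, 0.716, -0.698, -0.001]
force: [-0.0, -0.5, 0.1]
finger_gap: 0.0217
finger_force: 15.0
clock: 7.3
tcp_pos: [0.5366, -0.2556, 0.1359]
eef_rot: [-0.001, 0.718, -0.696, 0.003]
force: [0.0, -0.0, 0.1]
finger_gap: 0.0216
finger_force: 15.0
now [ 0.5366 -0.2556  0.1359] phi -1.541 -> rotvec [-0.006 -0.003 -0.   ] d [ 0.0011 -0.0005  0.0859] rows>=1.4 force [ 0.  -0.   0.1]
```

View pics/w3b.png

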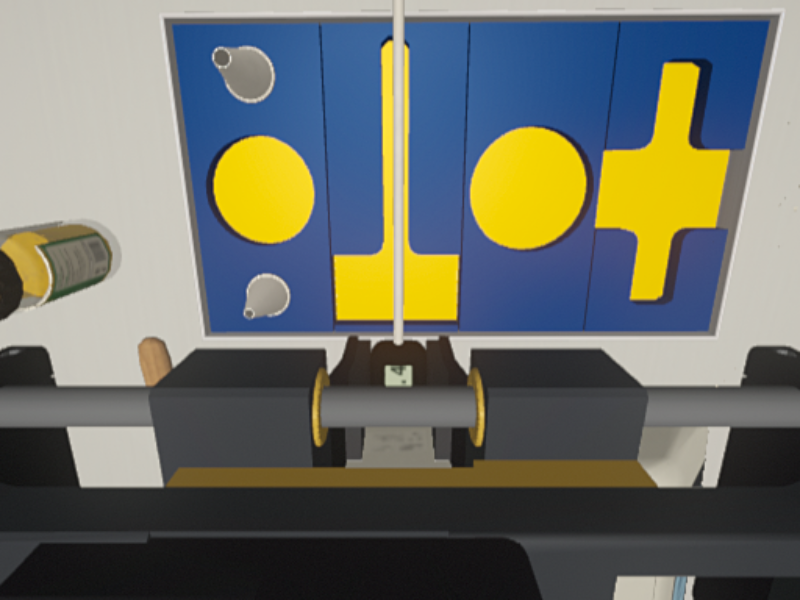

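The wrist view shows the whole tray with the probe over its slot. The seams run (320,24)-(332,333), (469,24)-(459,333) and (618,24)-(585,331). The wells are at (263,190) and (529,188).

```bash
python3 - <<'E'
from h import *
w=load('w3');g=lambda x,y:((x+.5)/1.5625-.5,(y+.5)/1.5625-.5)
for n,p,z in [('s1t',(320,24),.02),('s1b',(332,333),.02),('s2t',(469,24),.02),('s2b',(459,333),.02),('s3t',(618,24),.02),('s3b',(585,331),.02),('cutwell',(264,189),.008),('timerwell',(529,188),.008),('slotend',(395,41),.008),('slotL',(383,230),.008),('slotR',(409,230),.008),('cutTL',(335,254),.008),('cutBR',(458,320),.008),('mkend',(683,63),.008),('mkend2',(646,300),.008)]: print(n,np.round(W(w,*g(*p),z),4),'depth z',np.round(W(w,*g(*p))[2],4))
t=load('top1');L=lambda x,y:(325+(x+.5)/4.4-.5,150+(y+.5)/4.4-.5)
for n,a,b in[('cutwell',(173,102),(264,189)),('timerwell',(192,352),(529,188))]:print(n,tri(ray(t,*L(*a)),ray(w,*g(*b))))
print('probe near body',W(w,*g(399,340)),'probe',W(w,*g(398,100)))
E
```

```text
s1t [ 0.5851 -0.4062  0.02  ] depth z 0.0212
s1b [ 0.58   -0.2203  0.02  ] depth z 0.0191
s2t [ 0.5011 -0.4087  0.02  ] depth z 0.0176
s2b [ 0.4939 -0.2232  0.02  ] depth z 0.0207
s3t [ 0.4173 -0.4112  0.02  ] depth z 0.021
s3b [ 0.4089 -0.2274  0.02  ] depth z 0.0165
cutwell [ 0.625  -0.3137  0.008 ] depth z 0.0077
timerwell [ 0.4538 -0.3197  0.008 ] depth z 0.0085
slotend [ 0.5427 -0.4019  0.008 ] depth z 0.143
slotL [ 0.5474 -0.2896  0.008 ] depth z 0.0151
slotR [ 0.5302 -0.2902  0.008 ] depth z 0.0211
cutTL [ 0.5793 -0.2725  0.008 ] depth z 0.0204
cutBR [ 0.4934 -0.2283  0.008 ] depth z 0.0151
mkend [ 0.3699 -0.3953  0.008 ] depth z 0.0095
mkend2 [ 0.3648 -0.2471  0.008 ] depth z 0.0127
cutwell [ 0.623  -0.3139  0.0125]
timerwell [ 0.4551 -0.3198  0.0125]
probe near body [ 0.5356303  -0.26613266  0.14283754] probe [ 0.53865647 -0.35080984  0.1432836 ]
```

```bash
python3 nudge.py '[[0,0,0,0,-0.0015,0.04,0.01],[0,0,0,0,-0.0015,0.08,0.01],[0,0,0,0,-0.0015,0.1,0.01],[0,0,0,0,-0.0015,0.11,0.01]]'
python3 nudge.py '[[0,0,0,0,0,0.005,0.01],[0,0,0,0,0,0.01,0.01],[0,0,0,0,0,0.013,0.01],[0,0,0,0,0,0.013,0.01]]'
```

```text
clock: 7.85
tcp_pos: [0.537, -0.2555, 0.0234]
eef_rot: [0.0, 0.718, -0.696, 0.001]
force: [0.5, -0.3, 1.5]
finger_gap: 0.0217
finger_force: 15.0
clock: 8.35
tcp_pos: [0.5373, -0.2556, 0.0111]
eef_rot: [-0.0, 0.718, -0.696, 0.002]
force: [-0.4, 1.0, 1.7]
finger_gap: 0.0218
finger_force: 15.0
```

```bash
python3 nudge.py '[[0,0,0,0,0,0.001,0.01],[0,0,0,0,0,0.001,0.03],[0,0,0,0,0,0.001,0.04],[0,0,0,0,0,0.001,0.04]]'
python3 nudge.py '[[0,0,0,0,0,-0.03,0.04],[0,0,0,0,0,-0.09,0.04],[0,0,0,0,0,-0.15,0.04],[0,0,0,0,0,-0.21,0.045],[0,0,0,0,0,-0.27,0.045]]'
python3 - <<'E'
from h import *
w=cap('wrist','w4.png');a=cv2.imread('pics/w4.png');cv2.imwrite('pics/w4b.png',cv2.resize(a[:240],(800,375)))
to(.4045,.367,.28,-np.pi+.18)
E
```

```text
clock: 8.85
tcp_pos: [0.5366, -0.2555, 0.0092]
eef_rot: [0.0, 0.718, -0.696, 0.001]
force: [-0.3, 0.1, 0.3]
finger_gap: 0.0382
finger_force: 0.0
clock: 9.48
tcp_pos: [0.5359, -0.2549, 0.2813]
eef_rot: [0.0, 0.718, -0.696, 0.001]
force: [0.9, -0.0, 0.0]
finger_gap: 0.0446
finger_force: 0.0
now [ 0.5395 -0.2571  0.2914] phi -1.540 -> rotvec [-0.021  0.004  1.422] d [-0.628   0.1155  0.0033] rows>=10.2 force [ 1.9 -0.9  8.1]
```

View pics/w4b.png

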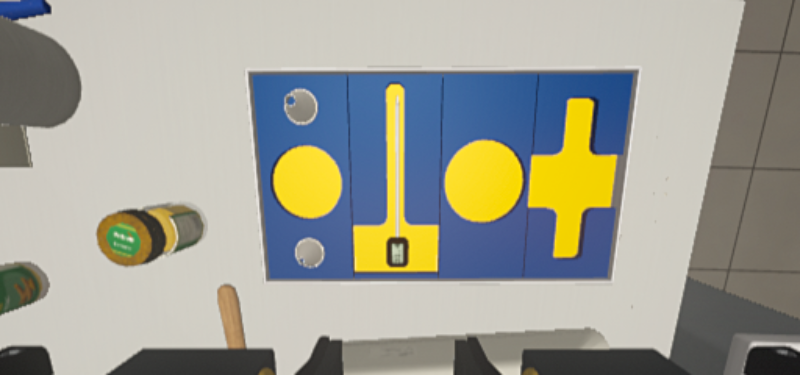

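The thermometer lies home in its recess: probe in the slot, body in the cut. Before going to the marker (centre 0.404,0.367, axis -0.171), I check the grey box near it.

```bash
python3 - <<'E'
from h import *
for f in('top0','scene0','w1'):
    P=cloud(load(f));m=(P[...,2]>.04)&(P[...,2]<.3)&(P[...,0]>.15)&(P[...,0]<.56)&(P[...,1]>.36)&(P[...,1]<.7)
    p=P[m];print(f,len(p))
    for z in (.04,.1,.15):
        q=p[p[:,2]>z]
        if len(q):print(z,np.percentile(q,2,0).round(3),np.percentile(q,98,0).round(3))
E
```

```text
top0 11056
0.04 [0.161 0.439 0.048] [0.551 0.539 0.293]
0.1 [0.162 0.439 0.106] [0.55  0.539 0.294]
0.15 [0.164 0.44  0.154] [0.551 0.539 0.295]
scene0 8502
0.04 [0.157 0.437 0.047] [0.547 0.54  0.295]
0.1 [0.157 0.437 0.105] [0.547 0.539 0.296]
0.15 [0.156 0.44  0.153] [0.545 0.54  0.297]
w1 9479
0.04 [0.264 0.435 0.042] [0.538 0.539 0.163]
0.1 [0.263 0.432 0.101] [0.519 0.538 0.163]
0.15 [0.276 0.43  0.151] [0.353 0.449 0.164]
```

```bash
python3 nudge.py '[[0,0,0.17,-0.06,0.01,0,0.045],[0,0,0.34,-0.12,0.02,0,0.045],[0,0,0.52,-0.18,0.03,0,0.045],[0,0,0.7,-0.24,0.042,0,0.045],[0,0,0.88,-0.3,0.053,0,0.045]]'
python3 nudge.py '[[0,0,0,0,0,0,0.045]]'
python3 - <<'E'
from h import *
to(.409,.366,.28,-np.pi-.171)
E
```

```text
clock: 10.15
tcp_pos: [0.4791, 0.0229, 0.2786]
eef_rot: [0.0, -0.379, 0.925, -0.001]
force: [1.5, -0.0, 0.1]
finger_gap: 0.0453
finger_force: 0.0
clock: 10.28
tcp_pos: [0.4791, 0.0239, 0.2788]
eef_rot: [0.001, -0.384, 0.924, -0.001]
force: [-0.2, -0.1, 0.1]
finger_gap: 0.045
finger_force: 0.0
now [0.4791 0.0239 0.2788] phi -2.354 -> rotvec [-0.002  0.001  0.958] d [-0.1928  0.2911 -0.0017] rows>=5.6 force [-0.2 -0.1  0.1]
```

```bash
python3 nudge.py '[[0,0,0.18,-0.033,0.05,0,0.045],[0,0,0.36,-0.066,0.1,0,0.045],[0,0,0.54,-0.1,0.15,0,0.045],[0,0,0.72,-0.132,0.2,0,0.045],[0,0,0.9,-0.165,0.25,0,0.045]]'
python3 nudge.py '[[0,0,0,0,0,0,0.045]]'
python3 - <<'E'
from h import *
to(.409,.366,.06,-np.pi-.171)
w=cap('wrist','w5.png');a=cv2.imread('pics/w5.png');cv2.imwrite('pics/w5b.png',cv2.resize(a[:270],(800,422)))
E
```

```text
clock: 10.9
tcp_pos: [0.4251, 0.2957, 0.2782]
eef_rot: [0.001, 0.031, 1.0, -0.001]
force: [0.7, 0.6, 0.3]
finger_gap: 0.0451
finger_force: 0.0
clock: 11.02
tcp_pos: [0.4248, 0.2973, 0.2773]
eef_rot: [0.0, 0.026, 1.0, -0.001]
force: [-0.1, -0.7, -0.0]
finger_gap: 0.0447
finger_force: 0.0
now [0.4248 0.2973 0.2773] phi 3.090 -> rotvec [-0.002  0.001  0.12 ] d [0.0195 0.0683 0.2172] rows>=3.7 force [-0.1 -0.7 -0. ]
```

View pics/w5b.png

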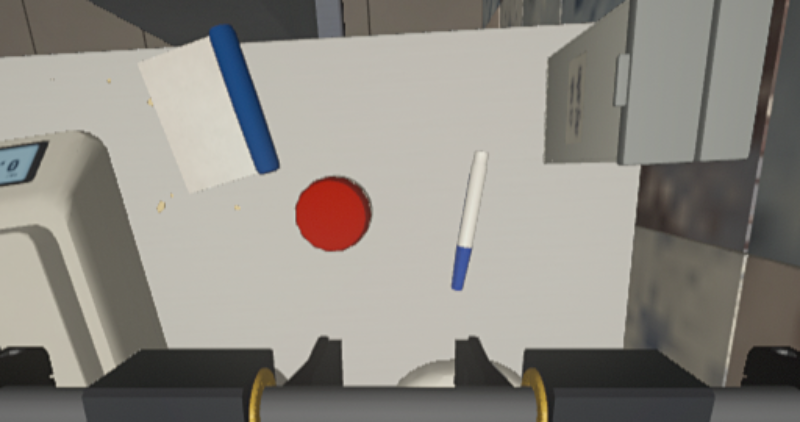

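The wrist view shows marker ends at (481,152) and (458,290), with the timer top at (333,214).

```bash
python3 - <<'E'
from h import *
w=load('w5');t=load('top0');v=load('w1');g=lambda x,y:((x+.5)/1.5625-.5,(y+.5)/1.5625-.5);q=lambda x,y:(110+x/5.5-.4,170+y/5.5-.4)
a=W(w,*g(481,152),.009);b=W(w,*g(458,290),.009);print(a,b,(a+b)/2,np.arctan2(*(b-a)[1::-1]),np.hypot(*(b-a)[:2]))
print('depth mid',W(w,*g(470,218)));print('2view',tri(ray(w,*g(481,152)),ray(t,*q(55,537))),tri(ray(w,*g(458,290)),ray(t,*q(124,276))))
print('timer',W(w,*g(333,214),.055),tri(ray(w,*g(333,214)),ray(t,*q(327,442))),W(w,*g(333,214))[2])
m=(a+b)/2; to(m[0]+.005,m[1]-.001,.07,-np.pi+np.arctan2(*(b-a)[1::-1]))
E
```

```text
[0.33929978 0.37983125 0.009     ] [0.47240665 0.35664224 0.009     ] [0.40585321 0.36823674 0.009     ] -0.17248237757172244 0.13511168829022155
depth mid [0.39928281 0.36813729 0.01610163]
2view [ 0.3379  0.3827 -0.007 ] [0.4706 0.3551 0.0102]
timer [0.38531315 0.24331244 0.055     ] [0.3868 0.2398 0.033 ] 0.05602520127902022
now [0.425  0.2956 0.2775] phi 3.090 -> rotvec [-0.003  0.001  0.121] d [0.018  0.0715 0.2072] rows>=3.5 force [ 0.1  0.4 -0.7]
```

```bash
python3 nudge.py '[[0,0,0.06,0.009,0.035,0.03,0.045],[0,0,0.12,0.018,0.071,0.07,0.045],[0,0,0.121,0.018,0.071,0.13,0.045],[0,0,0.121,0.018,0.071,0.19,0.045],[0,0,0.121,0.018,0.071,0.2,0.045]]'
python3 nudge.py '[[0,0,0,0,0,0,0.045],[0,0,0,0,0,0,0.045]]'
python3 - <<'E'
from h import *
to(.4108,.3672,.005,-np.pi-.1725)
E
```

```text
clock: 11.7
tcp_pos: [0.4104, 0.3623, 0.0745]
eef_rot: [-0.002, 0.089, 0.996, -0.005]
force: [0.1, 0.2, 0.5]
finger_gap: 0.045
finger_force: 0.0
clock: 11.95
tcp_pos: [0.4128, 0.3676, 0.081]
eef_rot: [0.002, 0.088, 0.996, 0.002]
force: [-0.1, -0.1, 0.7]
finger_gap: 0.045
finger_force: 0.0
now [0.4128 0.3676 0.081 ] phi 2.966 -> rotvec [ 0.003  0.004 -0.004] d [ 0.0022 -0.001   0.076 ] rows>=1.2 force [-0.1 -0.1  0.7]
```

```bash
python3 nudge.py '[[0,0,0,0.002,-0.001,0.04,0.045],[0,0,0,0.002,-0.001,0.07,0.045],[0,0,0,0.002,-0.001,0.076,0.045],[0,0,0,0.002,-0.001,0.076,0.045]]'
python3 nudge.py '[[0,0,0,0,0,0,0.005],[0,0,0,0,0,0,0.005],[0,0,0,0,0,0,0.005],[0,0,0,0,0,0,0.005]]' 12
python3 nudge.py '[[0,0,0,0,0,-0.03,0.005],[0,0,0,0,0,-0.09,0.005],[0,0,0,0,0,-0.15,0.005],[0,0,0,0,0,-0.21,0.005],[0,0,0,0,0,-0.27,0.005]]'
python3 nudge.py '[[0,0,0,0,0,-0.01,0.005]]'
python3 - <<'E'
from h import *
to(.3725,-.315,.285,-1.538)
E
```

```text
clock: 12.45
tcp_pos: [0.41, 0.3667, 0.0037]
eef_rot: [0.002, 0.088, 0.996, 0.0]
force: [1.0, -0.4, 0.0]
finger_gap: 0.0447
finger_force: 0.0
clock: 12.95
tcp_pos: [0.4093, 0.3658, 0.0025]
eef_rot: [0.001, 0.088, 0.996, -0.001]
force: [-0.6, -0.5, 2.5]
finger_gap: 0.0152
finger_force: 12.0
clock: 13.58
tcp_pos: [0.4085, 0.3656, 0.2743]
eef_rot: [0.001, 0.088, 0.996, -0.001]
force: [0.8, 1.2, -0.5]
finger_gap: 0.0153
finger_force: 12.0
clock: 13.7
tcp_pos: [0.4101, 0.3675, 0.2876]
eef_rot: [0.004, 0.088, 0.996, 0.003]
force: [-0.4, 0.5, -0.4]
finger_gap: 0.0153
finger_force: 12.0
now [0.4101 0.3675 0.2876] phi 2.966 -> rotvec [-0.     0.011 -1.779] d [-0.0823 -0.6786 -0.002 ] rows>=10.9 force [-0.4  0.5 -0.4]
```

```bash
python3 nudge.py '[[0,0,-0.16,-0.0075,-0.06,0,0.005],[0,0,-0.32,-0.015,-0.12,0,0.005],[0,0,-0.48,-0.022,-0.18,0,0.005],[0,0,-0.64,-0.03,-0.24,0,0.005],[0,0,-0.8,-0.037,-0.3,0,0.005]]'
python3 nudge.py '[[0,0,0,0,0,0,0.005]]'
python3 - <<'E'
from h import *
to(.3718,-.317,.285,-1.538)
E
```

```text
clock: 14.32
tcp_pos: [0.3919, 0.0641, 0.2819]
eef_rot: [-0.0, -0.307, 0.952, -0.001]
force: [0.3, -0.1, 0.2]
finger_gap: 0.0153
finger_force: 12.0
clock: 14.45
tcp_pos: [0.3916, 0.063, 0.2821]
eef_rot: [-0.0, -0.302, 0.953, -0.001]
force: [-0.1, 0.3, -0.7]
finger_gap: 0.0149
finger_force: 12.0
now [0.3916 0.063  0.2821] phi -2.527 -> rotvec [-0.001 -0.002 -0.989] d [ 0.2352 -0.2991 -0.0021] rows>=6.1 force [-0.1  0.3 -0.7]
```

```bash
python3 nudge.py '[[0,0,-0.18,0.038,-0.048,0,0.005],[0,0,-0.36,0.076,-0.096,0,0.005],[0,0,-0.54,0.114,-0.145,0,0.005],[0,0,-0.72,0.152,-0.193,0,0.005],[0,0,-0.9,0.19,-0.241,0,0.005]]'
python3 nudge.py '[[0,0,0,0,0,0,0.005]]'
python3 - <<'E'
from h import *
to(.3718,-.317,.13,-1.538)
E
```

```text
clock: 15.08
tcp_pos: [0.3827, -0.1817, 0.2826]
eef_rot: [-0.0, -0.63, 0.776, -0.001]
force: [0.5, 0.6, 0.3]
finger_gap: 0.0152
finger_force: 12.0
clock: 15.2
tcp_pos: [0.3823, -0.1826, 0.2821]
eef_rot: [-0.001, -0.626, 0.78, -0.0]
force: [0.1, 0.5, 0.3]
finger_gap: 0.0156
finger_force: 12.0
now [ 0.3823 -0.1826  0.2821] phi -1.788 -> rotvec [ 0.001 -0.002 -0.25 ] d [ 0.1332 -0.0188  0.1523] rows>=3.3 force [0.1 0.5 0.3]
```

```bash
python3 nudge.py '[[0,0,-0.12,0.06,-0.01,0,0.005],[0,0,-0.25,0.115,-0.017,0,0.005],[0,0,-0.25,0.133,-0.019,0.05,0.005],[0,0,-0.25,0.133,-0.019,0.1,0.005],[0,0,-0.25,0.133,-0.019,0.15,0.005]]'
python3 nudge.py '[[0,0,0,0,0,0,0.005],[0,0,0,0,0,0,0.005]]'
python3 - <<'E'
from h import *
to(.3718,-.317,.011,-1.538)
w=cap('wrist','w6.png');a=cv2.imread('pics/w6.png');cv2.imwrite('pics/w6b.png',cv2.resize(a[:290],(800,453)))
E
```

```text
clock: 15.82
tcp_pos: [0.3739, -0.3141, 0.1315]
eef_rot: [0.0, 0.72, -0.694, 0.001]
force: [0.2, -0.1, -0.5]
finger_gap: 0.0153
finger_force: 12.0
clock: 16.08
tcp_pos: [0.3752, -0.3152, 0.135]
eef_rot: [0.0, 0.721, -0.693, 0.002]
force: [0.2, 0.1, 1.0]
finger_gap: 0.0154
finger_force: 12.0
now [ 0.3752 -0.3152  0.135 ] phi -1.531 -> rotvec [-0.003 -0.004  0.007] d [0.0012 0.0039 0.124 ] rows>=2.0 force [0.2 0.1 1. ]
```

View pics/w6b.png

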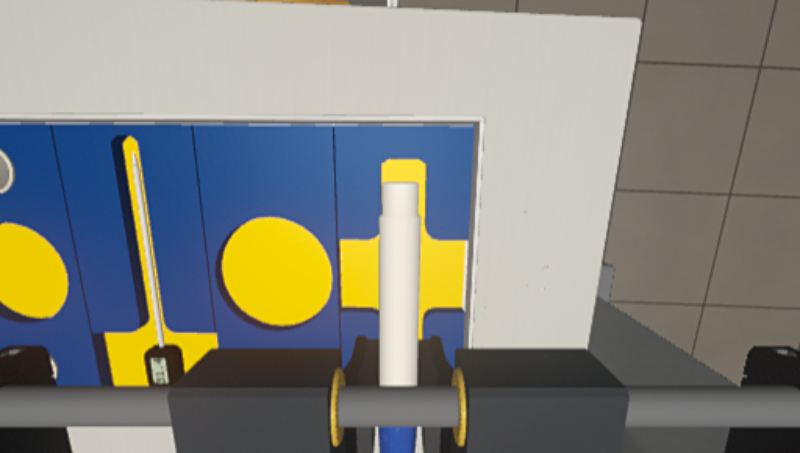

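The marker points at the slot: its end is at (401,183), the slot end at (404,160) and the cut spans (341-467, 274).

```bash
python3 - <<'E'
from h import *
w=load('w6');g=lambda x,y:((x+.5)/1.5625-.5,(y+.5)/1.5625-.5)
for n,p,z in [('slotendL',(382,163),.008),('slotendR',(427,163),.008),('cutL',(341,274),.008),('cutR',(467,274),.008),('foamL',(334,127),.02),('foamR',(475,125),.02),('cut top',(360,239),.008),('cut bot',(360,308),.008),('end',(401,183),.14),('mid',(399,300),.14),('timerwell',(277,271),.008)]: print(n,np.round(W(w,*g(*p),z),4),round(W(w,*g(*p))[2],4))
E
```

```text
slotendL [ 0.388  -0.3917  0.008 ] 0.012
slotendR [ 0.3594 -0.3929  0.008 ] 0.0196
cutL [ 0.4135 -0.3182  0.008 ] 0.0025
cutR [ 0.328  -0.3218  0.008 ] 0.0099
foamL [ 0.4167 -0.411   0.02  ] 0.0209
foamR [ 0.3329 -0.4155  0.02  ] 0.0101
cut top [ 0.4011 -0.3427  0.008 ] 0.0081
cut bot [ 0.4002 -0.2945  0.008 ] 0.0146
end [ 0.3761 -0.3838  0.14  ] 0.1485
mid [ 0.375  -0.3411  0.14  ] 0.1502
timerwell [ 0.4569 -0.3185  0.008 ] 0.0087
```

```bash
python3 nudge.py '[[0,0,0.005,0.0025,0.0035,0.04,0.005],[0,0,0.005,0.0025,0.0035,0.08,0.005],[0,0,0.005,0.0025,0.0035,0.1,0.005],[0,0,0.005,0.0025,0.0035,0.11,0.005],[0,0,0.005,0.0025,0.0035,0.11,0.005]]'
python3 nudge.py '[[0,0,0,0,0,0.005,0.005],[0,0,0,0,0,0.01,0.005],[0,0,0,0,0,0.0125,0.005],[0,0,0,0,0,0.0125,0.005]]'
```

```text
clock: 16.75
tcp_pos: [0.3712, -0.3183, 0.0243]
eef_rot: [-0.0, 0.719, -0.695, 0.002]
force: [-1.4, -0.9, -0.0]
finger_gap: 0.0151
finger_force: 12.0
clock: 17.25
tcp_pos: [0.3701, -0.318, 0.0108]
eef_rot: [0.0, 0.719, -0.695, 0.001]
force: [-0.2, 0.1, 0.0]
finger_gap: 0.0149
finger_force: 12.0
```

```bash
python3 nudge.py '[[0,0,0,0,0,0.001,0.005],[0,0,0,0,0,0.001,0.03],[0,0,0,0,0,0.001,0.036],[0,0,0,0,0,0.001,0.036]]'
python3 nudge.py '[[0,0,0,0,0,-0.03,0.036],[0,0,0,0,0,-0.09,0.036],[0,0,0,0,0,-0.15,0.036],[0,0,0,0,0,-0.21,0.07],[0,0,0,0,0,-0.27,0.07]]'
python3 - <<'E'
from h import *
w=cap('wrist','w7.png');a=cv2.imread('pics/w7.png');cv2.imwrite('pics/w7b.png',a[20:230,180:440])
to(.575,.142,.285,-np.pi)
E
```

```text
clock: 17.75
tcp_pos: [0.3702, -0.318, 0.0099]
eef_rot: [0.0, 0.719, -0.695, 0.001]
force: [0.4, -0.4, -0.1]
finger_gap: 0.0337
finger_force: 0.0
clock: 18.38
tcp_pos: [0.3693, -0.3173, 0.282]
eef_rot: [-0.0, 0.719, -0.695, 0.001]
force: [0.8, -0.3, -0.3]
finger_gap: 0.0486
finger_force: 0.0
now [ 0.3727 -0.3203  0.2912] phi -1.536 -> rotvec [-0.022  0.002  1.605] d [-0.4551 -0.2181  0.0036] rows>=8.5 force [ 1.  -2.1  7.4]
```

View pics/w7b.png

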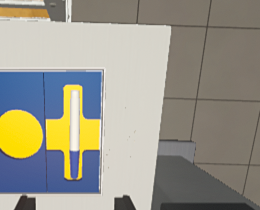

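The marker lies in its slot. Before going for the cutter, I check clearances around it.

```bash
python3 - <<'E'
from h import *
for f in('top0','w1'):
    P=cloud(load(f));m=(P[...,2]>.06)&(P[...,2]<.35)&(abs(P[...,0]-.575)<.06)&(P[...,1]>.06)&(P[...,1]<.45)
    p=P[m];print(f,len(p),p.min(0) if len(p) else '')
    m=(P[...,2]>.05)&(P[...,2]<.3)&(abs(P[...,1]-.142)<.06)&(P[...,0]>.45)&(P[...,0]<.8);p=P[m];print(p.min(0) if len(p) else '')
E
python3 nudge.py '[[0,0,0.17,-0.052,-0.025,0,0.07],[0,0,0.34,-0.104,-0.05,0,0.07],[0,0,0.51,-0.156,-0.075,0,0.07],[0,0,0.68,-0.208,-0.1,0,0.07],[0,0,0.85,-0.26,-0.125,0,0.07]]'
python3 nudge.py '[[0,0,0,0,0,0,0.07]]'
python3 - <<'E'
from h import *
to(.53,.142,.26,-np.pi)
E
```

```text
top0 0 
[0.68522143 0.08239764 0.05004103]
w1 0 
[0.68608261 0.08204292 0.05006158]
clock: 19.05
tcp_pos: [0.4798, -0.0682, 0.2794]
eef_rot: [0.0, -0.385, 0.923, -0.001]
force: [1.7, -0.2, -0.5]
finger_gap: 0.0703
finger_force: 0.0
clock: 19.18
tcp_pos: [0.4805, -0.067, 0.2789]
eef_rot: [0.0, -0.39, 0.921, -0.001]
force: [-0.6, -0.2, -0.5]
finger_gap: 0.0703
finger_force: 0.0
now [ 0.4805 -0.067   0.2789] phi -2.340 -> rotvec [-0.002  0.     0.801] d [-0.1846  0.1099  0.0187] rows>=4.3 force [-0.6 -0.2 -0.5]
```

```bash
python3 nudge.py '[[0,0,0.17,-0.03,0.035,0,0.07],[0,0,0.34,-0.06,0.07,0,0.07],[0,0,0.51,-0.09,0.105,0,0.07],[0,0,0.68,-0.12,0.14,0,0.07],[0,0,0.8,-0.143,0.153,0,0.07]]'
python3 nudge.py '[[0,0,0,0,0,0,0.07],[0,0,0,0,0,0,0.07]]'
python3 - <<'E'
from h import *
w=cap('wrist','w8.png');to(.575,.142,.08,-np.pi)
P=cloud(w);m=(P[...,2]>.022)&(P[...,2]<.045)&(abs(P[...,0]-.575)<.05)&(abs(P[...,1]-.14)<.05);p=P[m][:,:2].astype(np.float32);print(len(p),p.min(0),p.max(0),cv2.minEnclosingCircle(p.reshape(-1,1,2)))
from scipy.optimize import least_squares
m=m&(P[...,2]>.026);p=P[m];s=least_squares(lambda k:np.hypot(p[:,0]-k[0],p[:,1]-k[1])-.0285,[.575,.142],loss='soft_l1',f_scale=.002);print(len(p),s.x,p[:,2].max())
E
```

```text
clock: 19.8
tcp_pos: [0.4694, 0.1402, 0.2792]
eef_rot: [0.001, 0.003, 1.0, -0.001]
force: [0.5, -1.1, 0.1]
finger_gap: 0.0698
finger_force: 0.0
clock: 20.05
tcp_pos: [0.4698, 0.1383, 0.279]
eef_rot: [0.0, 0.001, 1.0, -0.001]
force: [-0.2, -0.0, 1.0]
finger_gap: 0.0696
finger_force: 0.0
now [0.4698 0.1381 0.2791] phi 3.138 -> rotvec [-0.002  0.001 -0.003] d [-0.105   0.0046  0.1992] rows>=3.6 force [ 0.5  0.2 -0.5]
204 [0.5481517  0.11411026] [0.6038283  0.16981755] ((0.575790286064148, 0.1423240602016449), 0.02861657179892063)
145 [0.5754621  0.14226607] 0.03291572740744769
```

```bash
python3 nudge.py '[[0,0,0,-0.04,0.002,0.04,0.078],[0,0,0,-0.08,0.004,0.08,0.078],[0,0,0,-0.105,0.004,0.13,0.078],[0,0,0,-0.105,0.004,0.18,0.078],[0,0,0,-0.105,0.004,0.2,0.078]]'
python3 nudge.py '[[0,0,0,0,0,0,0.078],[0,0,0,0,0,0,0.078]]'
python3 - <<'E'
from h import *
to(.5755,.1422,.016,-np.pi)
E
```

```text
clock: 20.72
tcp_pos: [0.5736, 0.1401, 0.0758]
eef_rot: [-0.002, 0.002, 1.0, -0.002]
force: [0.2, -0.3, 0.8]
finger_gap: 0.078
finger_force: 0.0
clock: 20.98
tcp_pos: [0.5763, 0.1424, 0.0809]
eef_rot: [0.002, 0.002, 1.0, -0.0]
force: [-0.6, -0.2, 0.9]
finger_gap: 0.0782
finger_force: 0.0
now [0.5763 0.1424 0.0809] phi 3.138 -> rotvec [-0.001  0.004 -0.003] d [ 0.001  -0.0001  0.0649] rows>=1.0 force [-0.6 -0.2  0.9]
```

```bash
python3 nudge.py '[[0,0,0,0.001,0,0.04,0.078],[0,0,0,0.001,0,0.06,0.078],[0,0,0,0.001,0,0.065,0.078],[0,0,0,0.001,0,0.065,0.078]]'
python3 nudge.py '[[0,0,0,0,0,0,0.04],[0,0,0,0,0,0,0.04],[0,0,0,0,0,0,0.04],[0,0,0,0,0,0,0.04]]' 12
python3 nudge.py '[[0,0,0,0,0,-0.03,0.04],[0,0,0,0,0,-0.09,0.04],[0,0,0,0,0,-0.15,0.04],[0,0,0,0,0,-0.21,0.04],[0,0,0,0,0,-0.27,0.04]]'
python3 nudge.py '[[0,0,0,0,0,0,0.04]]'
python3 - <<'E'
from h import *
to(.623,-.314,.285,-np.pi+.033)
E
```

```text
clock: 21.48
tcp_pos: [0.5753, 0.1429, 0.0158]
eef_rot: [0.002, 0.001, 1.0, -0.0]
force: [-0.0, 0.2, 0.3]
finger_gap: 0.0777
finger_force: 0.0
clock: 21.98
tcp_pos: [0.5747, 0.1427, 0.015]
eef_rot: [0.001, 0.001, 1.0, -0.001]
force: [-0.9, -0.0, 2.5]
finger_gap: 0.0556
finger_force: 12.0
clock: 22.6
tcp_pos: [0.5735, 0.1428, 0.2863]
eef_rot: [0.001, 0.002, 1.0, -0.001]
force: [1.8, 1.1, -1.1]
finger_gap: 0.0556
finger_force: 12.0
clock: 22.72
tcp_pos: [0.5763, 0.1438, 0.2907]
eef_rot: [0.006, 0.001, 1.0, 0.002]
force: [0.3, -0.1, -0.4]
finger_gap: 0.0555
finger_force: 12.0
now [0.5763 0.1438 0.2907] phi 3.139 -> rotvec [ 0.003  0.013 -0.036] d [-0.0478 -0.4577  0.0049] rows>=7.4 force [ 0.3 -0.1 -0.4]
```

```bash
python3 nudge.py '[[0,0,-0.007,-0.006,-0.06,0,0.04],[0,0,-0.014,-0.012,-0.12,0,0.04],[0,0,-0.021,-0.019,-0.18,0,0.04],[0,0,-0.028,-0.025,-0.24,0,0.04],[0,0,-0.036,-0.031,-0.3,0,0.04]]'
python3 nudge.py '[[0,0,0,-0.008,-0.06,0,0.04],[0,0,0,-0.01,-0.12,0,0.04],[0,0,0,-0.01,-0.148,0.06,0.04],[0,0,0,-0.01,-0.148,0.12,0.04],[0,0,0,-0.01,-0.148,0.16,0.04]]'
python3 nudge.py '[[0,0,0,0,0,0,0.04],[0,0,0,0,0,0,0.04]]'
python3 - <<'E'
from h import *
to(.623,-.314,.0235,-np.pi+.033)
w=cap('wrist','w9.png');a=cv2.imread('pics/w9.png');cv2.imwrite('pics/w9b.png',cv2.resize(a[60:330,60:460],(800,540)))
E
```

```text
clock: 23.35
tcp_pos: [0.6037, -0.1588, 0.2836]
eef_rot: [-0.0, -0.017, 1.0, -0.001]
force: [1.1, 1.2, 0.5]
finger_gap: 0.0557
finger_force: 12.0
clock: 23.98
tcp_pos: [0.6166, -0.3049, 0.1199]
eef_rot: [-0.003, -0.015, 1.0, 0.001]
force: [0.1, -0.6, -0.1]
finger_gap: 0.0555
finger_force: 12.0
clock: 24.22
tcp_pos: [0.6204, -0.3054, 0.1269]
eef_rot: [0.002, -0.017, 1.0, -0.002]
force: [0.3, -0.7, -0.2]
finger_gap: 0.0554
finger_force: 12.0
now [ 0.6204 -0.3054  0.1269] phi -3.108 -> rotvec [-0.003  0.004  0.001] d [-0.002  -0.0084  0.1035] rows>=1.7 force [ 0.3 -0.7 -0.2]
```

View pics/w9b.png

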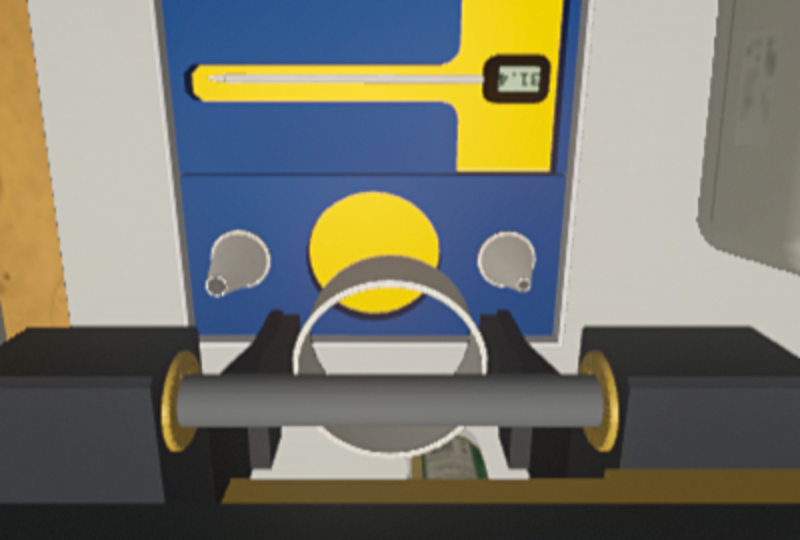

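The cutter hangs level. The well centre is at (374,253) in this crop. The nozzle bases are near (240,258) and (508,259). The foam corners are (183,174), (565,174), (190,334) and (556,335).

```bash
python3 - <<'E'
from h import *
w=load('w9');g=lambda x,y:(60+(x+.5)/2-.5,60+(y+.5)/2-.5)
c=[W(w,*g(*p),.02) for p in[(183,174),(565,174),(190,334),(556,335)]];print(np.round(c,4),np.mean(c,0))
print('well',W(w,*g(374,253),.008),W(w,*g(374,253))[2],'wellL/R',W(w,*g(309,250),.008),W(w,*g(440,250),.008),'T/B',W(w,*g(374,191),.008),W(w,*g(374,317),.008))
print('ring rim L/R',W(w,*g(293,360),.142),W(w,*g(488,360),.142))
print('noz',W(w,*g(243,257),.02),W(w,*g(507,258),.02))
E
```

```text
[[ 0.5852 -0.4051  0.02  ]
 [ 0.5787 -0.2219  0.02  ]
 [ 0.6687 -0.407   0.02  ]
 [ 0.6623 -0.2164  0.02  ]] [ 0.62375438 -0.31258253  0.02      ]
well [ 0.62481217 -0.31255819  0.008     ] 0.009911903432856861 wellL/R [ 0.62441007 -0.34643884  0.008     ] [ 0.62194912 -0.27827327  0.008     ] T/B [ 0.59223772 -0.31345603  0.008     ] [ 0.66067707 -0.31156966  0.008     ]
ring rim L/R [ 0.61951187 -0.33218157  0.142     ] [ 0.61743532 -0.27578928  0.142     ]
noz [ 0.62582688 -0.37778804  0.02      ] [ 0.62157553 -0.24574447  0.02      ]
```

```bash
python3 nudge.py '[[0,0,0,-0.0018,-0.0079,0.02,0.04],[0,0,0,-0.0018,-0.0079,0.06,0.04],[0,0,0,-0.0018,-0.0079,0.08,0.04],[0,0,0,-0.0018,-0.0079,0.085,0.04],[0,0,0,-0.0018,-0.0079,0.085,0.04]]'
python3 - <<'E'
from h import *
to(.6225,-.313,.0235,-np.pi+.033)
E
```

```text
clock: 24.9
tcp_pos: [0.6219, -0.3133, 0.0407]
eef_rot: [0.001, -0.017, 1.0, -0.001]
force: [-0.5, 0.6, 0.2]
finger_gap: 0.0554
finger_force: 12.0
now [ 0.6219 -0.3133  0.0407] phi -3.109 -> rotvec [-0.002  0.002  0.   ] d [-0.0006  0.0003  0.0172] rows>=0.3 force [-0.5  0.6  0.2]
```

```bash
python3 nudge.py '[[0,0,0,-0.0006,0,0.006,0.04],[0,0,0,-0.0006,0,0.012,0.04],[0,0,0,-0.0006,0,0.016,0.04],[0,0,0,-0.0006,0,0.016,0.04]]'
```

```text
clock: 25.4
tcp_pos: [0.6218, -0.3128, 0.0238]
eef_rot: [0.0, -0.017, 1.0, -0.001]
force: [1.0, -0.0, -0.3]
finger_gap: 0.056
finger_force: 12.0
```

```bash
python3 nudge.py '[[0,0,0,0,0,0.001,0.04],[0,0,0,0,0,0.001,0.062],[0,0,0,0,0,0.001,0.062],[0,0,0,0,0,0.001,0.062]]'
python3 nudge.py '[[0,0,0,0,0,-0.02,0.062],[0,0,0,0,0,-0.08,0.062],[0,0,0,0,0,-0.14,0.062],[0,0,0,0,0,-0.2,0.075],[0,0,0,0,0,-0.26,0.08]]'
python3 nudge.py '[[0,0,0,0.06,0.06,0,0.08],[0,0,0,0.09,0.12,0,0.08]]'
python3 - <<'E'
from h import *
w=cap('wrist','w10.png');a=cv2.imread('pics/w10.png');cv2.imwrite('pics/w10b.png',a[:260])
to(.386,.237,.3,-np.pi)
P=cloud(w);print(P.shape)
E
```

```text
clock: 25.9
tcp_pos: [0.6222, -0.313, 0.0235]
eef_rot: [0.001, -0.016, 1.0, -0.001]
force: [0.4, 0.9, 0.1]
finger_gap: 0.0617
finger_force: 0.0
clock: 26.52
tcp_pos: [0.6212, -0.3125, 0.2876]
eef_rot: [0.002, -0.017, 1.0, -0.001]
force: [-0.0, -0.3, 0.2]
finger_gap: 0.0747
finger_force: 0.0
clock: 26.78
tcp_pos: [0.5411, -0.217, 0.2855]
eef_rot: [0.003, -0.016, 1.0, -0.001]
force: [0.3, 0.8, -0.2]
finger_gap: 0.0793
finger_force: 0.0
now [ 0.5349 -0.2119  0.2845] phi -3.107 -> rotvec [ 0.002 -0.001  0.034] d [ 0.1335  0.4537 -0.0146] rows>=7.6 force [-5.3  3.  -3.4]
(384, 512, 3)
```

View pics/w10b.png

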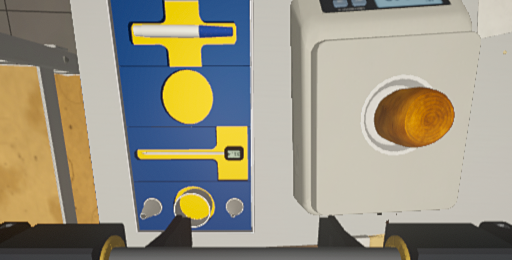

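The cutter stands in its well at (194,206). I've now used all 14 picture views, so I continue on numbers alone.

```bash
python3 nudge.py '[[0,0,0,0.018,0.06,0,0.08],[0,0,0,0.035,0.12,0,0.08],[0,0,0,0.053,0.18,0,0.08],[0,0,0,0.07,0.24,0,0.08],[0,0,0,0.088,0.3,0,0.08]]'
python3 nudge.py '[[0,0,0.034,0.01,0.05,0,0.08],[0,0,0.034,0.01,0.12,0,0.08],[0,0,0.034,0.01,0.14,0,0.08],[0,0,0.034,0.01,0.14,0,0.08]]'
cat >> h.py <<'E'
def ring(c,x,y,zl,zh,rad,w=.06):
    from scipy.optimize import least_squares
    P=cloud(c);m=(P[...,2]>zl)&(P[...,2]<zh)&(abs(P[...,0]-x)<w)&(abs(P[...,1]-y)<w);p=P[m]
    return len(p),p[:,:2].min(0),p[:,:2].max(0),cv2.minEnclosingCircle(p[:,:2].astype(np.float32).reshape(-1,1,2)),np.median(p[:,2]),p[:,2].max()
def yellow(c,u0,u1,v0,v1,z=.008):
    f=c['frame'][v0:v1,u0:u1].astype(int);m=((f[...,0]>150)&(f[...,1]>120)&(f[...,2]<90)).astype(np.uint8)
    n,l,s,ct=cv2.connectedComponentsWithStats(m);i=1+np.argmax(s[1:,4]);k=max(cv2.findContours((l==i).astype(np.uint8),0,2)[0],key=len)
    e=cv2.fitEllipse(k);return W(c,e[0][0]+u0,e[0][1]+v0,z),s[i],e
E
python3 - <<'E'
from h import *
w=cap('wrist','w11.png')
for f,c in(('w11',w),('top0',load('top0')),('w5',load('w5'))): print(f,ring(c,.386,.238,.048,.065,.034,.045))
print('cutter',ring(load('w10'),.6235,-.3125,.03,.045,.0285,.04))
print('timer well',yellow(load('w10'),150,220,65,125),yellow(load('w9'),0,10,0,10) if 0 else '')
to(.386,.238,.1,-np.pi)
E
```

```text
clock: 27.45
tcp_pos: [0.4434, 0.081, 0.2842]
eef_rot: [0.002, -0.016, 1.0, -0.0]
force: [0.6, 0.7, 0.0]
finger_gap: 0.0802
finger_force: 0.0
clock: 27.95
tcp_pos: [0.4294, 0.2205, 0.2832]
eef_rot: [0.001, -0.001, 1.0, -0.0]
force: [-0.7, -0.6, 0.6]
finger_gap: 0.08
finger_force: 0.0
w11 (1697, array([0.35417325, 0.20806705]), array([0.41861648, 0.27244019]), ((0.38630005717277527, 0.2403087168931961), 0.03283657133579254), np.float64(0.054855489358836884), np.float64(0.058343369230503817))
top0 (427, array([0.35379294, 0.20920737]), array([0.41509328, 0.27128199]), ((0.38476914167404175, 0.23921194672584534), 0.03239712864160538), np.float64(0.05297866201239909), np.float64(0.058373757638111146))
w5 (1704, array([0.35503946, 0.20889016]), array([0.41827777, 0.27272269]), ((0.38648271560668945, 0.24114932119846344), 0.032530274242162704), np.float64(0.05486833171874722), np.float64(0.05837641988690795))
cutter (170, array([ 0.59579829, -0.33940408]), array([ 0.65122266, -0.2829423 ]), ((0.6233137845993042, -0.31144455075263977), 0.028537942096590996), np.float64(0.03805390241520079), np.float64(0.04010043355201459))
timer well (array([ 0.45491204, -0.32024061,  0.008     ]), array([  13,    5,   49,   54, 2073], dtype=int32), ((36.90352249145508, 31.341297149658203), (47.97267532348633, 53.205726623535156), 162.1632843017578)) 
now [0.4294 0.2194 0.2831] phi -3.141 -> rotvec [-0.001  0.002  0.001] d [0.0438 0.0189 0.183 ] rows>=3.0 force [ 0.3 -0.3 -0.1]
```

```bash
python3 nudge.py '[[0,0,0,0.0436,0.0205,0.02,0.085],[0,0,0,0.0436,0.0205,0.07,0.085],[0,0,0,0.0436,0.0205,0.13,0.085],[0,0,0,0.0436,0.0205,0.18,0.085],[0,0,0,0.0436,0.0205,0.18,0.085]]'
python3 nudge.py '[[0,0,0,0,0,0,0.085]]'
python3 - <<'E'
from h import *
to(.3863,.2405,.026,-np.pi)
E
```

```text
clock: 28.62
tcp_pos: [0.3848, 0.2361, 0.1]
eef_rot: [-0.002, 0.001, 1.0, -0.004]
force: [0.7, 0.2, 0.3]
finger_gap: 0.0847
finger_force: 0.0
clock: 28.75
tcp_pos: [0.3877, 0.2398, 0.1042]
eef_rot: [0.002, 0.001, 1.0, 0.0]
force: [0.1, -0.0, 0.3]
finger_gap: 0.0853
finger_force: 0.0
now [0.3877 0.2398 0.1042] phi 3.140 -> rotvec [ 0.001  0.004 -0.001] d [0.0018 0.0006 0.0782] rows>=1.3 force [ 0.1 -0.   0.3]
```

```bash
python3 nudge.py '[[0,0,0,0.001,0.0005,0.03,0.085],[0,0,0,0.001,0.0005,0.06,0.085],[0,0,0,0.001,0.0005,0.077,0.085],[0,0,0,0.001,0.0005,0.077,0.085]]'
python3 nudge.py '[[0,0,0,0,0,0,0.05],[0,0,0,0,0,0,0.05],[0,0,0,0,0,0,0.05],[0,0,0,0,0,0,0.05]]' 25
python3 nudge.py '[[0,0,0,0,0,-0.03,0.05],[0,0,0,0,0,-0.09,0.05],[0,0,0,0,0,-0.15,0.05],[0,0,0,0,0,-0.21,0.05],[0,0,0,0,0,-0.26,0.05]]'
python3 nudge.py '[[0,0,0,0,0,0,0.05]]'
python3 - <<'E'
from h import *
to(.4555,-.3195,.285,-np.pi+.033)
E
```

```text
clock: 29.25
tcp_pos: [0.3864, 0.2404, 0.0263]
eef_rot: [0.002, 0.0, 1.0, -0.0]
force: [0.1, 0.6, -0.2]
finger_gap: 0.0853
finger_force: 0.0
clock: 29.75
tcp_pos: [0.3859, 0.2401, 0.0261]
eef_rot: [0.001, 0.0, 1.0, -0.0]
force: [-1.1, -1.5, 7.6]
finger_gap: 0.0662
finger_force: 25.0
clock: 30.38
tcp_pos: [0.3846, 0.2398, 0.2874]
eef_rot: [0.001, 0.001, 1.0, -0.0]
force: [1.7, 0.7, -2.0]
finger_gap: 0.0661
finger_force: 25.0
clock: 30.5
tcp_pos: [0.3862, 0.2414, 0.2891]
eef_rot: [0.004, 0.0, 1.0, 0.003]
force: [0.2, 0.2, -2.9]
finger_gap: 0.0659
finger_force: 25.0
now [0.3862 0.2414 0.2891] phi 3.141 -> rotvec [ 0.005  0.008 -0.034] d [-0.0697 -0.5608  0.0016] rows>=9.0 force [ 0.2  0.2 -2.9]
```

```bash
python3 nudge.py '[[0,0,-0.007,-0.007,-0.06,0,0.05],[0,0,-0.014,-0.015,-0.12,0,0.05],[0,0,-0.021,-0.022,-0.18,0,0.05],[0,0,-0.028,-0.03,-0.24,0,0.05],[0,0,-0.034,-0.037,-0.3,0,0.05]]'
python3 nudge.py '[[0,0,0,-0.006,-0.06,0,0.05],[0,0,0,-0.012,-0.12,0,0.05],[0,0,0,-0.018,-0.18,0,0.05],[0,0,0,-0.02,-0.2,0,0.05]]'
python3 nudge.py '[[0,0,0,0,0,0,0.05]]'
python3 - <<'E'
from h import *
to(.4555,-.319,.13,-np.pi+.033)
E
```

```text
clock: 31.12
tcp_pos: [0.4205, -0.0618, 0.2839]
eef_rot: [-0.001, -0.017, 1.0, -0.001]
force: [1.3, 0.9, -1.5]
finger_gap: 0.0664
finger_force: 25.0
clock: 31.62
tcp_pos: [0.4471, -0.2616, 0.2831]
eef_rot: [-0.002, -0.014, 1.0, 0.0]
force: [-0.1, 0.8, -1.1]
finger_gap: 0.0663
finger_force: 25.0
clock: 31.75
tcp_pos: [0.4472, -0.26, 0.2833]
eef_rot: [-0.002, -0.015, 1.0, 0.0]
force: [-0.1, 0.5, -1.7]
finger_gap: 0.0661
finger_force: 25.0
now [ 0.4472 -0.26    0.2833] phi -3.112 -> rotvec [ 0.    -0.003 -0.003] d [-0.0071 -0.0592  0.1533] rows>=2.6 force [-0.1  0.5 -1.7]
```

```bash
python3 nudge.py '[[0,0,0,-0.007,-0.0585,0,0.05],[0,0,0,-0.007,-0.0585,0.05,0.05],[0,0,0,-0.007,-0.0585,0.1,0.05],[0,0,0,-0.007,-0.0585,0.15,0.05],[0,0,0,-0.007,-0.0585,0.18,0.05]]'
python3 nudge.py '[[0,0,0,0,0,0,0.05],[0,0,0,0,0,0,0.05]]'
python3 - <<'E'
from h import *
to(.4555,-.319,.034,-np.pi+.033)
w=cap('wrist','w12.png');P=cloud(w);f=w['frame'].astype(int)
m=(f[...,2]>90)&(f[...,0]<60)&(abs(P[...,2]-.02)<.006)&(P[...,0]>.3)&(P[...,0]<.7)
p=P[m];print('foam',np.percentile(p,[1,99],0).round(4))
m=(f[...,0]>110)&(f[...,1]<60)&(P[...,2]>.09);p=P[m];print('timer in hand',p.min(0),p.max(0))
E
```

```text
clock: 32.38
tcp_pos: [0.4553, -0.3155, 0.1026]
eef_rot: [-0.002, -0.017, 1.0, 0.001]
force: [0.2, -0.7, -2.1]
finger_gap: 0.0664
finger_force: 25.0
clock: 32.62
tcp_pos: [0.4584, -0.3175, 0.1073]
eef_rot: [0.001, -0.017, 1.0, -0.001]
force: [0.4, 0.5, -1.5]
finger_gap: 0.0662
finger_force: 25.0
now [ 0.4584 -0.3175  0.1073] phi -3.107 -> rotvec [-0.003  0.003  0.001] d [ 0.0032 -0.0012  0.0733] rows>=1.2 force [ 0.4  0.5 -1.5]
foam [[ 0.3306 -0.412   0.0191]
 [ 0.5806 -0.228   0.0241]]
timer in hand [ 0.38224276 -0.34765671  0.1224868 ] [ 0.48854325 -0.28621901  0.27028497]
```

```bash
python3 nudge.py '[[0,0,0,0.002,-0.0015,0.03,0.05],[0,0,0,0.002,-0.0015,0.055,0.05],[0,0,0,0.002,-0.0015,0.058,0.05],[0,0,0,0.002,-0.0015,0.058,0.05]]'
python3 - <<'E'
from h import *
to(.4555,-.319,.034,-np.pi+.033)
E
```

```text
clock: 33.17
tcp_pos: [0.4567, -0.3199, 0.0496]
eef_rot: [0.002, -0.017, 1.0, -0.002]
force: [-0.7, -0.0, -2.3]
finger_gap: 0.0661
finger_force: 25.0
now [ 0.4567 -0.3199  0.0496] phi -3.108 -> rotvec [-0.003  0.004  0.001] d [0.0012 0.0009 0.0156] rows>=0.3 force [-0.7 -0.  -2.3]
```

```bash
python3 nudge.py '[[0,0,0,0.0006,0.0007,0.005,0.05],[0,0,0,0.0006,0.0007,0.01,0.05],[0,0,0,0.0006,0.0007,0.014,0.05],[0,0,0,0.0006,0.0007,0.014,0.05]]'
```

```text
clock: 33.67
tcp_pos: [0.455, -0.3188, 0.0341]
eef_rot: [0.001, -0.017, 1.0, -0.001]
force: [-0.2, 0.7, -0.3]
finger_gap: 0.0659
finger_force: 25.0
```

```bash
python3 nudge.py '[[0,0,0,0,0,0.0005,0.05],[0,0,0,0,0,0.0005,0.08],[0,0,0,0,0,0.0005,0.082],[0,0,0,0,0,0.0005,0.082]]'
python3 nudge.py '[[0,0,0,0,0,-0.03,0.082],[0,0,0,0,0,-0.09,0.082],[0,0,0,0,0,-0.15,0.082],[0,0,0,0,0,-0.21,0.08],[0,0,0,0,0,-0.26,0.08]]'
python3 nudge.py '[[0,0,0,0.06,0,0,0.08],[0,0,0,0.06,0.06,0,0.08],[0,0,0,0.06,0.12,0,0.08],[0,0,0,0.06,0.18,0,0.08]]'
python3 nudge.py '[[0,0,0,0,0,0,0.08],[0,0,0,0,0,0,0.08]]'
python3 - <<'E'
from h import *
t=cap('top','top9.png');w=cap('wrist','w13.png');to(.45,-.1,.28)
for c in(t,w): print('timer',ring(c,.4555,-.319,.048,.075,.034,.05))
f=t['frame'].astype(int);P=cloud(t)
for n,c in(('top',t),):
  print('cutter',ring(t,.6235,-.3125,.03,.042,.0285,.035))
  P=cloud(t);q=lambda x,y,w:(lambda p:(len(p),np.median(p[:,2]),p.mean(0)))(P[(abs(P[...,0]-x)<w)&(abs(P[...,1]-y)<w)])
  print('marker',q(.371,-.31,.006),q(.3735,-.37,.005),q(.369,-.27,.005),'body',q(.5377,-.2515,.006))
  f0=load('top0');print('jam/spice')
  for x,y in((.736,.098),(.751,-.267)): print([ring(c,x,y,.09,.13,.03,.05)[3] for c in(f0,t)])
E
```

```text
clock: 34.17
tcp_pos: [0.4551, -0.3188, 0.0334]
eef_rot: [0.001, -0.016, 1.0, -0.001]
force: [0.2, 0.0, 0.3]
finger_gap: 0.0807
finger_force: 0.0
clock: 34.8
tcp_pos: [0.4547, -0.3184, 0.2964]
eef_rot: [0.002, -0.017, 1.0, -0.001]
force: [0.7, -0.9, -1.0]
finger_gap: 0.08
finger_force: 0.0
clock: 35.3
tcp_pos: [0.3882, -0.1392, 0.2932]
eef_rot: [0.001, -0.016, 1.0, -0.001]
force: [1.8, -0.1, -0.5]
finger_gap: 0.08
finger_force: 0.0
clock: 35.55
tcp_pos: [0.3888, -0.1403, 0.2933]
eef_rot: [0.001, -0.017, 1.0, -0.001]
force: [0.4, -0.8, -0.0]
finger_gap: 0.0799
finger_force: 0.0
now [ 0.3887 -0.1412  0.293 ] phi -3.110 -> rotvec [-0.002  0.001 -0.   ] d [-0.0625  0.0393  0.013 ] rows>=1.2 force [ 0.1  0.1 -0.7]Traceback (most recent call last):
  File "<stdin>", line 3, in <module>
  File "h.py", line 35, in ring
    return len(p),p[:,:2].min(0),p[:,:2].max(0),cv2.minEnclosingCircle(p[:,:2].astype(np.float32).reshape(-1,1,2)),np.median(p[:,2]),p[:,2].max()
                  ~~~~~~~~~~~^^^
    return umr_minimum(a, axis, None, out, keepdims, initial, where)
ValueError: zero-size array to reduction operation minimum which has no identity
```

The arm blocks the top camera, so I move further aside.

```bash
python3 nudge.py '[[0,0,0,0,0.06,0,0.08],[0,0,0,0,0.12,0,0.08],[0,0,0,0,0.18,0,0.08],[0,0,0,0,0.24,0,0.08],[0,0,0,0,0.3,0,0.08]]'
python3 nudge.py '[[0,0,0,0,0,0,0.08],[0,0,0,0,0,0,0.08]]'
python3 - <<'E'
from h import *
t=cap('top','top10.png');P=cloud(t)
q=lambda x,y,w:(lambda p:(len(p),np.median(p[:,2]).round(4)))(P[(abs(P[...,0]-x)<w)&(abs(P[...,1]-y)<w)])
for a in[('timer',.4555,-.319,.048,.075,.034,.05),('cutter',.6235,-.3125,.03,.042,.0285,.035)]:
    try: print(a[0],ring(t,*a[1:]))
    except Exception as e: print(a[0],e)
print('marker',q(.371,-.31,.006),q(.3735,-.37,.006),q(.369,-.27,.006),'body',q(.5377,-.2515,.007),'probe',q(.5415,-.36,.004))
for x,y in((.736,.098),(.751,-.267)):
    for c in(load('top0'),t):
        try:print(ring(c,x,y,.09,.13,.03,.05)[3])
        except Exception as e: print(e)
f=t['frame'][150:285,325:415].astype(int);print('yellow px',(( f[...,0]>110)&(f[...,2]<100)&(f[...,1]>85)).sum())
E
```

```text
clock: 36.28
tcp_pos: [0.3793, 0.1603, 0.2927]
eef_rot: [0.001, -0.015, 1.0, -0.001]
force: [1.3, -0.6, 0.7]
finger_gap: 0.0801
finger_force: 0.0
clock: 36.52
tcp_pos: [0.3792, 0.1586, 0.2922]
eef_rot: [0.0, -0.016, 1.0, -0.001]
force: [-0.6, 0.0, 0.0]
finger_gap: 0.0799
finger_force: 0.0
timer (444, array([ 0.42269837, -0.34664651]), array([ 0.48682901, -0.28502675]), ((0.4534701406955719, -0.31715020537376404), 0.03352920711040497), np.float64(0.060357295802729305), np.float64(0.06695268883965655))
cutter (57, array([ 0.59366278, -0.33967265]), array([ 0.64925893, -0.28258343]), ((0.6217032074928284, -0.3115933835506439), 0.02917550317943096), np.float64(0.034821259552392236), np.float64(0.03980409034110299))
marker (17, np.float64(0.0199)) (20, np.float64(0.0197)) (19, np.float64(0.0193)) body (24, np.float64(0.021)) probe (5, np.float64(0.0081))
((0.7466598153114319, 0.09557916969060898), 0.05765334516763687)
((0.7478395700454712, 0.09538769721984863), 0.0573885440826416)
((0.7450873255729675, -0.26925531029701233), 0.02263644151389599)
((0.74495929479599, -0.268647164106369), 0.022735904902219772)
yellow px 1386
```

```bash
python3 -c "
from bench import r, eyes, status
print(r.sign_off())"
```

```text
the job is handed in; nothing more can be done
None
```

The thermometer, marker, cutter and timer are each back in their own recess, in the order asked; height readings put all four on the yellow bottom, the jam and spice jars have not moved, and the job was handed in at about 37 s.

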